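# Put a batch of lamp batteries on charge

## Task

Put the lamp batteries on charge: first throw the isolator lever on top of the charger over to off until it clicks, then stand every battery pack from the worktop in a bay of its own in the open charging drawer, stem up and with its brass contacts towards the back of the charger. Once all are in, push the drawer fully home until it catches, and only then throw the isolator back on. Leave the flashlight parts lying about where they are.

Things in the scene. Friction and masses are not known exactly. Their poses are not given: they have to be found in the camera images.
- isolator (a joint): the isolator toggle on the charger's roof, rad: +0.4 is ON (leans to the charger's left, its +y, towards the amber pilot lamp), -0.4 is OFF (leans to its right, -y), 0 upright; starts ON. An over-centre spring pushes the lever away from upright to the side it is on: about 6 N sideways at the tip starts it moving, less near the middle, and past upright it snaps over by itself.
- isolator_tip (a point): centre of the thick end of the isolator's steel bat lever, 50 mm from the pivot along the lever; the lever is 58 mm long, 9 mm thick at its root and 16 mm at its end and swings in the charger's y-z plane. Its z axis points along the lever.
- isolator_pivot (a point): the lever's pivot, fixed on the charger, 138 mm above the worktop; axes are the charger's: x from its front to its back, y to its left, z up. It is 4 mm above the lever's black housing (50 x 84 x 22 mm) on the flat roof, which is 112 mm above the worktop. The roof's front edge is 78 mm in front of the pivot, its left edge 225 mm, its right edge 65 mm away; meter and lamp on it are under 16 mm high.
- drawer (a joint): charging drawer: 0 is fully home, m, grows as the drawer is pulled out towards the robot; starts 0.118 to 0.130 out. Slides with about 2 N of friction and stays where it is left; a roller catch resists (up to about 6 N more) from 0.012 to 0.003 and then pulls the drawer home to 0.
- drawer_mid (a point): moves with the drawer: centre of its middle bay, on the floor, 12 mm above the worktop; axes as the charger's (x to its back, y to its left). Five bays side by side, centres at y = -100, -50, 0, 50, 100 mm, x = 0, each 100 mm long (x) and 46 mm wide, parted by 4 mm walls 20 mm high; side walls 26, back lip 12, front panel 44 mm above the bay floor. The cabinet covers them when home.
- drawer_front (a point): moves with the drawer: middle of the outer face of its flat front panel (286 mm wide, 8 to 56 mm above the worktop), 38 mm above the worktop; axes as drawer_mid. A bow handle of 10 mm bar stands out 33 mm from the face at this height, from -55 to +55 mm along y; beside it the panel is bare; pushing off centre does not jam it. Home, this face is 8 mm in front of the cabinet.
- pack1_mid (a point): hand-lamp battery pack 1 (None if absent; all alike): black plastic case 90 (x) x 38 (y) x 44 mm high, with a grey upright stem 28 (x) x 26 (y) x 44 mm on the middle of its top, 88 mm in all, 0.26 to 0.4 kg. This point is on its axis half-way up, level with the case's top; z up through the stem, +x to the end with two brass contacts. Grip the stem; neighbouring stems in the drawer are 24 mm apart.
- pack1_contacts (a point): middle of the end face of pack 1 that carries the brass contacts, 45 mm along +x from its axis, 24 mm above its underside (None if absent)
- pack2_mid (a point): hand-lamp battery pack 2 (None if absent; all alike): black plastic case 90 (x) x 38 (y) x 44 mm high, with a grey upright stem 28 (x) x 26 (y) x 44 mm on the middle of its top, 88 mm in all, 0.26 to 0.4 kg. This point is on its axis half-way up, level with the case's top; z up through the stem, +x to the end with two brass contacts. Grip the stem; neighbouring stems in the drawer are 24 mm apart.
- pack2_contacts (a point): middle of the end face of pack 2 that carries the brass contacts, 45 mm along +x from its axis, 24 mm above its underside (None if absent)
- pack3_mid (a point): hand-lamp battery pack 3 (None if absent; all alike): black plastic case 90 (x) x 38 (y) x 44 mm high, with a grey upright stem 28 (x) x 26 (y) x 44 mm on the middle of its top, 88 mm in all, 0.26 to 0.4 kg. This point is on its axis half-way up, level with the case's top; z up through the stem, +x to the end with two brass contacts. Grip the stem; neighbouring stems in the drawer are 24 mm apart.
- pack3_contacts (a point): middle of the end face of pack 3 that carries the brass contacts, 45 mm along +x from its axis, 24 mm above its underside (None if absent)
- pack4_mid (a point): hand-lamp battery pack 4 (None if absent; all alike): black plastic case 90 (x) x 38 (y) x 44 mm high, with a grey upright stem 28 (x) x 26 (y) x 44 mm on the middle of its top, 88 mm in all, 0.26 to 0.4 kg. This point is on its axis half-way up, level with the case's top; z up through the stem, +x to the end with two brass contacts. Grip the stem; neighbouring stems in the drawer are 24 mm apart.
- pack4_contacts (a point): middle of the end face of pack 4 that carries the brass contacts, 45 mm along +x from its axis, 24 mm above its underside (None if absent)
- pack5_mid (a point): hand-lamp battery pack 5 (None if absent; all alike): black plastic case 90 (x) x 38 (y) x 44 mm high, with a grey upright stem 28 (x) x 26 (y) x 44 mm on the middle of its top, 88 mm in all, 0.26 to 0.4 kg. This point is on its axis half-way up, level with the case's top; z up through the stem, +x to the end with two brass contacts. Grip the stem; neighbouring stems in the drawer are 24 mm apart.
- pack5_contacts (a point): middle of the end face of pack 5 that carries the brass contacts, 45 mm along +x from its axis, 24 mm above its underside (None if absent)
- tail_cap: knurled aluminium tail cap, 39 mm across, 34 mm high, standing; bystander, origin at the centre of its underside
- bulb_holder: blue plastic bulb holder, 40 mm across its foot, 50 mm high, standing; bystander, origin at the centre of its underside
- lens_disk: glass lens disk, 58 mm across, 5 mm thick, lying flat; further left, out of the work, a vise 150 mm high is bolted down with a flashlight barrel upright in it to 250 mm; bystander, origin at the centre of its underside
- contact_cup: brass spring contact cup, 38 mm across, 20 mm high (spring to 36 mm); bystander, origin at the centre of its underside

How it is judged:
By the outcome, as a careful person would: the job done as asked, in the order asked, and still so for the second after the job is handed in, with the robot touching nothing.
Of pack1, pack2, pack3, pack4, pack5 only 3 to 5 are there at a start; the rules pass over those that are not, and their reading is None.
At some moment in a run one of pack1, pack2, pack3, pack4, pack5 may be knocked a few centimetres aside while the robot is not near it.
It also fails if it takes over 210 s, if anything falls off the work surface, if the arm or the gripper's body presses on something with over 40 N, if the wrist force passes 120 N, or if a joint passes its speed limit or range.

## Robot

A 6-joint arm with a two-finger parallel gripper is mounted at the origin on the work surface. World frame = base frame: x ahead of the robot, y to its left, z up, the work surface at z = 0. Lengths are in m, angles in rad, forces in N, time in s.
With the tool pointing down it reaches from about 0.3 to 0.775 m from the base axis. Payload 14.6 kg.
Tool frame: the origin (TCP) lies between the finger pads; the fingertips stand 17 mm ahead of it and the grasp point (between the pads) lies 2 mm behind it (env.nose_length is the z of the fingertips in the tool frame, in m); z points along the fingers, y is the line along which they close (so a half turn about z gives the same grasp; the last joint's range is limited). The gripper opens to 85 mm and grips with 20 to 120 N. Pads are 22 mm wide; open, the fingers measure 114 mm over their backs; the gripper's body (76 mm by 85 mm) begins 54 mm behind the grasp point. The pads swing forward as they close: fully open they stand 13 mm farther back than shut.
Start: joints at [-1.414, 0.3, 1.521, -0, 1.321, -0.067], TCP at [0.122, -0.536, 0.248] pointing down, gripper open.
Joint ranges: [-3.03, 3.03], [-0.79, 2.21], [0.23, 2.52], [-1.04, 4.18], [0, 3.07], [-2.55, 2.55]. Speed limits (rad/s): [2.22, 2.22, 2.57, 3.14, 3.14, 3.14].

## Interface

Orientations are given as a unit quaternion [w, x, y, z].
In Python, from rig import env gives the robot as it stands. The module is installed in compiled form; this text tells all that it offers.
- The arm moves only by the shell command python3 -m pendant 'ROWS' [FORCE]. ROWS is JSON, a list of rows, each an object of numbers: "wx", "wy", "wz": the turn, a rotation vector about the tool's x, y, z scaled (see below); "dx", "dy", "dz": the shift along the tool's x, y, z scaled (see below); "hand": the closure, from 0 (fully open) to 1 (shut). In form: [{"wx": .., "wy": .., "wz": .., "dx": .., "dy": .., "dz": .., "hand": ..}, ...]. A call has 1 to 12 rows; each row shifts and turns the commanded pose from where the row before left it, along the tool's axes as they then stand; what a row does not reach is not made up. The controller multiplies each number of a shift by 2 cm and each number of a turn by 120 degrees. A row lasts 1/10 s, in which the tool goes at most 50 mm and 8.59 degrees, less where a joint would pass 70% of its speed; a pose out of reach is approached as far as the arm can. A call with a number of a shift or a turn outside -1 to 1 is refused whole. A call with a gripper value outside its range is refused whole. The fingers move at their own pace and stop on an object; FORCE is the grip in N (left out, the last holds). Time passes only in rows, so rows that do not move let the fingers close. It gives the time, the measured TCP pose, the force, the opening and the grip force at its end, in the units of the state.
- env.get_obs(): the state, without advancing time (a new reading comes with each control period).
- env.camera(name): name is "scene" or "top" or "wrist"; returns a dict with "img" (400x640x3 uint8, red, green, blue), "z_map" (400x640 float32, m along the optical axis (not along the pixel's ray), 0 where there is no reading), "vertical_fov" (degrees; the focal length in pixels is half the picture's height over the tangent of half this angle, whatever the lens; pixels are square), "cx", "cy" (the principal point, pixels), "k1" (the pictures are not rectified: a ray, as slopes to the right and down, at radius r is drawn at 1 + k1 r^2 times it, then the intrinsics apply), "world_from_camera" (4x4, takes a point from camera to world coordinates); the wrist camera has in their place "hand_eye" (4x4, takes a point from camera to tool coordinates, whose origin is the TCP and whose axes are the flange's). Camera axes: x right, y up, looking along -z (the intrinsics and any distortion apply to the point x, -y, -z); pixel columns grow to the right and rows downward; lengths in m; the calibration is good to about 2 mm. A picture is of the moment at which its call begins: read the wrist's pose just before it.
- env.sign_off(): hands the job in; it is judged then, once.
The state is a dict: "t": time; "joints": joint angles; "dq": joint speeds; "tau": joint torques, N m; "ee_pos": TCP position; "tcp_rot": TCP orientation; "force": force on the tool from outside, world axes, zero at the start; "ft_torque": the same for the moment, N m; "gripper_width": finger opening in m; "gripper_force": force on a finger pad.
Only numpy, scipy, OpenCV 4.12 (cv2) and the standard library are available. Lean on these libraries where they do the work, as an engineer would, in place of code of your own. Each camera call takes 0.05 s, during which the arm holds its last target. There are 200 camera calls.

## Working session

There is one attempt and no reset: what is moved stays moved. The work goes in short steps, Python scripts to look and compute and a shell command to move; the robot and the scene stay as the last step left them, time stands still between calls to the robot, and variables do not carry over. Pictures are saved under pics/ and viewed, at most 14 in all, crops included, and the job is handed in when it is done.

```bash
mkdir -p pics; cat > h.py <<'E'
import numpy as np, cv2
from rig import env
def save(n,f,crop=None,s=1):
    c=env.camera(n); im=c["img"]
    np.savez(f"pics/{f}.npz",**{k:v for k,v in c.items()})
    if crop: im=im[crop[1]:crop[3],crop[0]:crop[2]]
    im=cv2.resize(im,None,fx=s,fy=s,interpolation=cv2.INTER_CUBIC)
    cv2.imwrite(f"pics/{f}.png",im[:,:,::-1]); return c
def ray(c,u,v):
    f=200/np.tan(np.radians(float(c["vertical_fov"]))/2)
    d=np.array([(u-c["cx"])/f,(v-c["cy"])/f]); p=d.copy()
    for _ in range(20): p=d/(1+c["k1"]*(p@p))
    return np.array([p[0],-p[1],-1.])
def atz(c,u,v,z,T=None):
    T=c["world_from_camera"] if T is None else T
    r=T[:3,:3]@ray(c,u,v); o=T[:3,3]; return o+r*(z-o[2])/r[2]
def dep(c,u,v,T=None):
    T=c["world_from_camera"] if T is None else T
    r=ray(c,u,v)*c["z_map"][int(round(v)),int(round(u))]; return T[:3,:3]@r+T[:3,3]
def cloud(c,T=None):
    T=c["world_from_camera"] if T is None else T
    f=200/np.tan(np.radians(float(c["vertical_fov"]))/2)
    K=np.array([[f,0,c["cx"]],[0,f,c["cy"]],[0,0,1.]])
    u,v=np.meshgrid(np.arange(640.),np.arange(400.))
    d=np.stack([(u-c["cx"])/f,(v-c["cy"])/f],-1);p=d.copy()
    for _ in range(20): p=d/(1+c["k1"]*(p**2).sum(-1,keepdims=True))
    z=c["z_map"]; P=np.stack([p[...,0]*z,-p[...,1]*z,-z],-1)
    return P@T[:3,:3].T+T[:3,3]
def tool():
    from scipy.spatial.transform import Rotation as R
    o=env.get_obs(); q=o["tcp_rot"]; T=np.eye(4); T[:3,:3]=R.from_quat([q[1],q[2],q[3],q[0]]).as_matrix(); T[:3,3]=o["ee_pos"]; return T
E
python3 - <<'E'
from h import *
np.set_printoptions(precision=4,suppress=True)
c=save("top","top0",s=1.25); c2=save("scene","scene0",s=1.25)
for c in(c,c2): print(c["vertical_fov"],c["cx"],c["cy"],c["k1"]);print(c["world_from_camera"])
print(env.get_obs(),tool(),env.nose_length)
E
```

```text
43.84445102489465 315.5886341674127 203.08683371381406 -0.08988958923260187
[[-0.0253  0.9803 -0.1959  0.2754]
 [-0.9997 -0.0258  0.0002  0.0412]
 [-0.0048  0.1958  0.9806  1.4514]
 [ 0.      0.      0.      1.    ]]
43.49331018415914 310.2809501619894 202.77259938376878 -0.14667459510179973
[[ 0.3996 -0.4813  0.7802  1.5302]
 [ 0.9165  0.2275 -0.3291 -0.4031]
 [-0.0191  0.8465  0.532   0.795 ]
 [ 0.      0.      0.      1.    ]]
{'t': 0.1, 'joints': array([-1.4136,  0.3004,  1.5215, -0.    ,  1.3207, -0.0666]), 'dq': array([ 0.0003,  0.    , -0.0019, -0.0001,  0.003 ,  0.0002]), 'tau': array([  0.0015, -54.438 , -36.2368,  -0.0001,   0.003 ,   0.    ]), 'ee_pos': array([ 0.122 , -0.5361,  0.2478]), 'tcp_rot': array([-0.0005,  0.9937,  0.1116, -0.    ]), 'force': array([ 0.1604, -0.6163,  0.8426]), 'ft_torque': array([-0.0139, -0.0026, -0.051 ]), 'gripper_force': 0.0, 'gripper_width': 0.08569521862210173} [[ 0.9751  0.2219 -0.0002  0.122 ]
 [ 0.2219 -0.9751  0.001  -0.5361]
 [ 0.0001 -0.0011 -1.      0.2478]
 [ 0.      0.      0.      1.    ]] 0.017
```

View pics/top0.png

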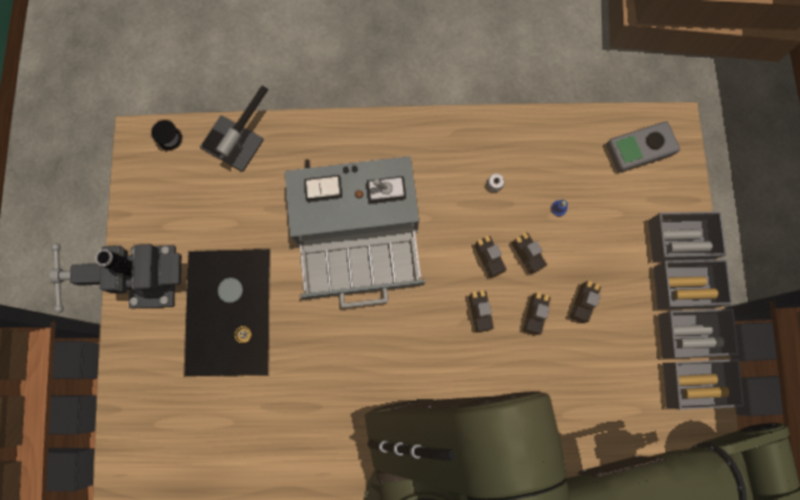

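View pics/scene0.png

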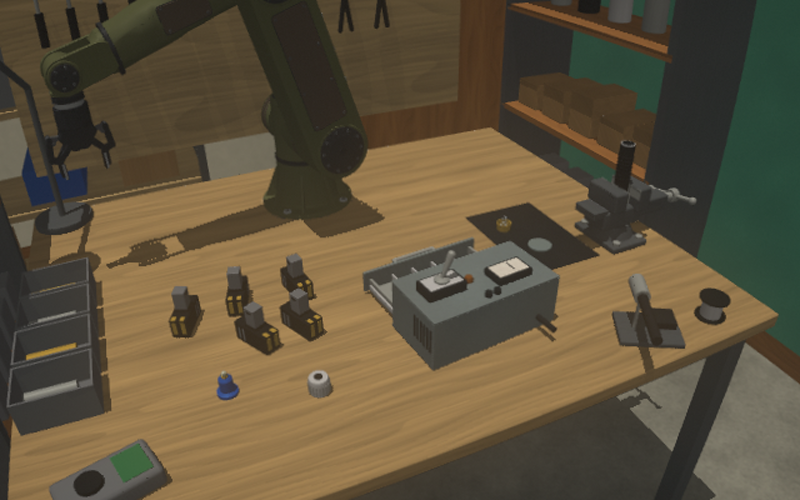

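The top view (shown at 1.25×) has the charger around (352,200), the open drawer at (360,268), the lever at about (385,187), and five packs at (490,256), (529,252), (481,311), (537,313), (586,301). All their contacts face up in the image, i.e. +x. Next I'll measure from the depth.

```bash
cat > seg.py <<'E'
from h import *
def stems(c,T=None,zlo=.075,zhi=.098,box=(.2,.75,-.6,.2),minpts=8):
    P=cloud(c,T); z=c["z_map"]
    m=(z>0)&(P[...,2]>zlo)&(P[...,2]<zhi)&(P[...,0]>box[0])&(P[...,0]<box[1])&(P[...,1]>box[2])&(P[...,1]<box[3])
    n,l=cv2.connectedComponents(m.astype(np.uint8)); out=[]
    for i in range(1,n):
        Q=P[l==i]
        if len(Q)>=minpts:
            r=cv2.minAreaRect((Q[:,:2]*1000).astype(np.float32)); out.append((len(Q),np.median(Q[:,2]),r,Q))
    return out
E
python3 - <<'E'
from seg import *
np.set_printoptions(precision=4,suppress=True)
for n in("top0","scene0"):
    c=dict(np.load(f"pics/{n}.npz")); print(n)
    for a in stems(c): print("stem",a[0],round(float(a[1]),4),np.round(np.array(a[2][0])),np.round(a[2][1]),round(a[2][2],1))
    for a in stems(c,zlo=.03,zhi=.055): 
        if a[0]>30:print("case",a[0],round(float(a[1]),4),np.round(np.array(a[2][0])),np.round(a[2][1]),round(a[2][2],1))
    for a in stems(c,zlo=.105,zhi=.119,box=(.3,1,-.2,.4)): print("roof",a[0],round(float(a[1]),4),a[2],cv2.boxPoints(a[2]).tolist())
    for a in stems(c,zlo=.15,zhi=.22,box=(.3,1,-.2,.4)): print("lever",a[0],a[3].mean(0),a[3][a[3][:,2].argmax()])
E
```

```text
top0
stem 96 0.0865 [ 552. -275.] [28. 27.] 27.0
stem 100 0.0863 [ 547. -181.] [29. 26.] 21.5
stem 99 0.086 [ 436. -398.] [25. 28.] 61.7
stem 101 0.0868 [ 422. -154.] [27. 27.] 9.2
stem 107 0.0865 [ 412. -281.] [27. 29.] 76.1
case 96 0.0331 [ 730. -207.] [33. 35.] 56.9
case 57 0.0359 [ 668. -359.] [23. 24.] 53.0
case 110 0.0405 [ 580. -580.] [109.  22.] 8.4
case 320 0.0426 [ 553. -274.] [92. 39.] 26.2
case 322 0.0429 [ 547. -182.] [93. 40.] 24.3
case 491 0.0418 [489.  72.] [106. 240.] 32.3
case 137 0.0432 [ 467. -579.] [108.  17.] 7.7
case 322 0.043 [ 437. -399.] [39. 93.] 67.1
case 320 0.0429 [ 420. -154.] [88. 40.] 9.0
case 307 0.0432 [ 412. -282.] [37. 91.] 71.9
case 140 0.0418 [ 351. -579.] [106.  15.] 6.2
case 125 0.0417 [ 245. -580.] [87.  7.] 1.1
roof 4220 0.1109 ((679.8460083007812, 136.8536834716797), (157.2733154296875, 291.1196594238281), 5.481423377990723) [[587.6646728515625, 274.236328125], [615.4732666015625, -15.552152633666992], [772.02734375, -0.528961181640625], [744.21875, 289.259521484375]]
lever 49 [0.6835 0.072  0.1805] [0.6866 0.0755 0.1954]
scene0
stem 106 0.
[... 428 characters left out ...]
8.] 9.8
case 283 0.0434 [ 415. -282.] [40. 95.] 71.9
case 33 0.0435 [ 304. -594.] [10. 12.] 68.2
case 347 0.0438 [ 441. -399.] [41. 95.] 66.4
case 389 0.0436 [ 551. -183.] [98. 41.] 24.4
case 403 0.043 [ 558. -274.] [95. 39.] 28.8
case 41 0.0445 [ 536. -594.] [13.  7.] 87.9
case 98 0.0369 [ 674. -360.] [26. 21.] 70.9
case 143 0.0343 [ 733. -208.] [35. 35.] 88.7
roof 3444 0.1133 ((682.858154296875, 137.82412719726562), (161.97686767578125, 296.1385498046875), 5.855931758880615) [[587.1852416992188, 276.8576965332031], [617.3994750976562, -17.73550033569336], [778.5310668945312, -1.209442138671875], [748.3168334960938, 293.3837585449219]]
lever 112 [0.6916 0.0696 0.1749] [0.6866 0.0752 0.1942]
```

```bash
python3 - <<'E'
import numpy as np,cv2
a=dict(np.load("pics/top0.npz"))["img"];b=dict(np.load("pics/scene0.npz"))["img"]
x=cv2.resize(a[120:250,220:350],(600,600),interpolation=cv2.INTER_CUBIC); cv2.imwrite("pics/c1.png",x[:,:,::-1])
x=cv2.resize(a[180:275,360:490],(780,570),interpolation=cv2.INTER_CUBIC); cv2.imwrite("pics/c2.png",x[:,:,::-1])
E
```

```text
(no output)
```

View pics/c1.png

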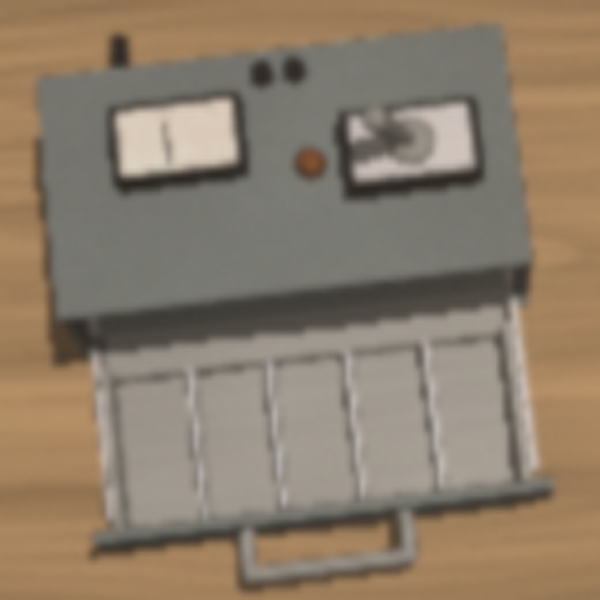

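View pics/c2.png

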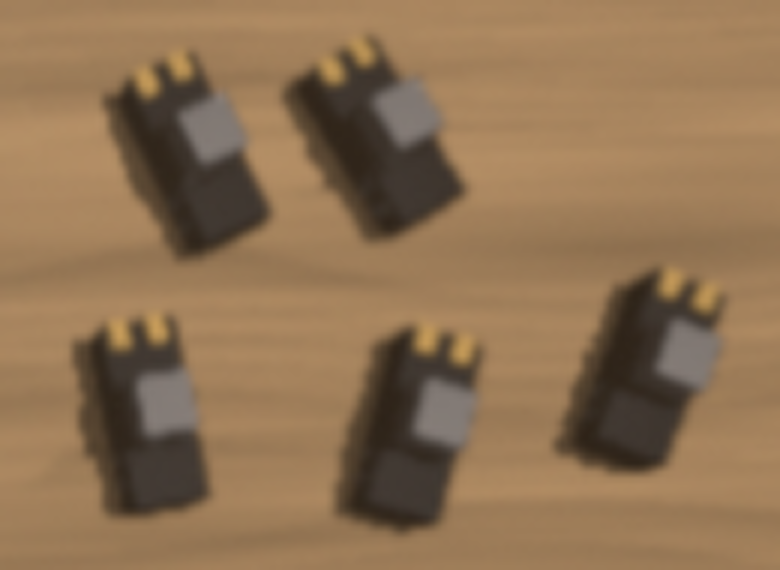

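The crops show the drawer with five clear bays, the lever leaning left towards the amber lamp, and all five packs upright with contacts ahead. Charger yaw is about 5.6° and the pivot about (0.688, 0.056). The lever tip then works out at (0.686, 0.075, 0.184), which matches the depth. I'll turn the tool now and measure the drawer.

```bash
cat > plan.py <<'E'
import sys
from h import *
from scipy.spatial.transform import Rotation as R
# usage: plan.py x y z theta_deg : delta in tool units (after turning) from measured pose
def plan(x,y,z,th):
    T=tool(); t=np.radians(th)
    G=np.array([[np.cos(t),np.sin(t),0],[np.sin(t),-np.cos(t),0],[0,0,-1.]])
    w=np.degrees(R.from_matrix(T[:3,:3].T@G).as_rotvec())/120
    d=G.T@(np.array([x,y,z])-T[:3,3])/.02
    print("w",np.round(w,4),"d after turn",np.round(d,2),"pos",np.round(T[:3,3],4),"t",env.get_obs()["t"])
if __name__=="__main__":
    plan(*map(float,sys.argv[1:5]))
E
python3 - <<'E'
from seg import *
np.set_printoptions(precision=4,suppress=True)
a=np.radians(5.65); X=np.array([np.cos(a),np.sin(a)]);Y=np.array([-X[1],X[0]]); p=np.array([.6876,.0558])
for n in("top0","scene0"):
    c=dict(np.load(f"pics/{n}.npz")); P=cloud(c).reshape(-1,3)[c["z_map"].reshape(-1)>0]
    q=np.c_[(P[:,:2]-p)@X,(P[:,:2]-p)@Y,P[:,2]]
    print(n,"panel top")
    s=q[(q[:,0]<-.15)&(q[:,0]>-.25)&(abs(q[:,1]-.08)<.2)&(q[:,2]>.048)&(q[:,2]<.062)]
    print(len(s),np.percentile(s,[1,5,50,95,99],axis=0))
    for lo in(-.05,0,.05,.1,.15,.2): 
        k=s[(s[:,1]>lo-.02)&(s[:,1]<lo+.02)]
        if len(k): print(lo,np.median(k[:,0]))
    s=q[(q[:,0]<-.085)&(q[:,0]>-.21)&(q[:,2]>.008)&(q[:,2]<.028)&(abs(q[:,1]-.08)<.13)]
    for lo in np.arange(-.215,-.08,.005):
        k=s[(s[:,0]>lo)&(s[:,0]<lo+.005)]; print(round(lo,3),len(k),np.round(np.percentile(k[:,2],[25,50,75]),4) if len(k) else"",end="; ")
    s=q[(q[:,0]<-.1)&(q[:,0]>-.18)&(q[:,2]>.026)&(q[:,2]<.036)]
    h,e=np.histogram(s[:,1],np.arange(-.07,.25,.004)); print([(round(b,3),int(v)) for b,v in zip(e,h) if v>3])
E
python3 plan.py .682 .1105 .26 95.65
python3 -m pendant '[{"wz":-0.069,"dz":-0.1,"hand":1},{"wz":-0.069,"hand":1},{"wz":-0.069,"hand":1},{"wz":-0.069,"hand":1},{"wz":-0.069,"hand":1},{"wz":-0.069,"hand":1},{"wz":-0.069,"hand":1},{"wz":-0.069,"hand":1},{"wz":-0.069,"hand":1},{"wz":-0.069,"hand":1},{"hand":1}]' 60
python3 plan.py .682 .1105 .26 95.65
```

```text
top0 panel top
295 [[-0.209  -0.057   0.0485]
 [-0.2076 -0.0458  0.0499]
 [-0.2039  0.0802  0.0546]
 [-0.1999  0.2097  0.059 ]
 [-0.1992  0.2201  0.0606]]
-0.05 -0.20462589121578798
0 -0.20425534104726575
0.05 -0.20423917357269478
0.1 -0.20417986169582258
0.15 -0.20335211251865046
0.2 -0.203766504175952
-0.215 0 ; -0.21 73 [0.0141 0.0189 0.024 ]; -0.205 0 ; -0.2 0 ; -0.195 76 [0.0105 0.0121 0.014 ]; -0.19 110 [0.0104 0.0118 0.014 ]; -0.185 118 [0.0099 0.0113 0.0133]; -0.18 115 [0.0104 0.0115 0.0142]; -0.175 113 [0.0107 0.0124 0.014 ]; -0.17 115 [0.0103 0.0115 0.0132]; -0.165 110 [0.01   0.0117 0.0138]; -0.16 114 [0.0098 0.0114 0.0132]; -0.155 112 [0.01   0.0118 0.0133]; -0.15 115 [0.0099 0.0109 0.0132]; -0.145 124 [0.0105 0.0124 0.0146]; -0.14 119 [0.0098 0.0117 0.0135]; -0.135 117 [0.0101 0.0116 0.0137]; -0.13 109 [0.0102 0.0121 0.0141]; -0.125 102 [0.0101 0.0119 0.0136]; -0.12 98 [0.0106 0.0117 0.0131]; -0.115 112 [0.0101 0.0116 0.014 ]; -0.11 112 [0.0101 0.0119 0.0141]; -0.105 128 [0.0104 0.012  0.0145]; -0.1 158 [0.0173 0.0211 0.0237]; -0.095 71 [0.01   0.0123 0.0141]; -0.09 120 
[... 1044 characters left out ...]
0.0128 0.0137 0.0144]; -0.155 5 [0.0133 0.0141 0.0175]; -0.15 5 [0.0128 0.014  0.0143]; -0.145 1 [0.0136 0.0136 0.0136]; -0.14 0 ; -0.135 0 ; -0.13 2 [0.0129 0.0178 0.0226]; -0.125 1 [0.0093 0.0093 0.0093]; -0.12 1 [0.0091 0.0091 0.0091]; -0.115 1 [0.0088 0.0088 0.0088]; -0.11 0 ; -0.105 2 [0.01   0.0107 0.0114]; -0.1 0 ; -0.095 0 ; -0.09 0 ; -0.085 0 ; [(np.float64(-0.058), 7), (np.float64(-0.054), 30), (np.float64(-0.05), 38)]
w [-4.000e-04 -4.000e-04 -6.902e-01] d after turn [29.42 31.05 -0.61] pos [ 0.122  -0.5361  0.2478] t 0.1
w [-4.000e-04 -4.000e-04 -6.902e-01] d after turn [29.42 31.05 -0.61] pos [ 0.122  -0.5361  0.2478] t 0.1schema error: expected keys wx, wy, wz, dx, dy, dz, hand
```

```bash
python3 -m pendant '[{"wx":0,"wy":0,"wz":-0.069,"dx":0,"dy":0,"dz":-0.1,"hand":1},{"wx":0,"wy":0,"wz":-0.069,"dx":0,"dy":0,"dz":-0.1,"hand":1},{"wx":0,"wy":0,"wz":-0.069,"dx":0,"dy":0,"dz":-0.1,"hand":1},{"wx":0,"wy":0,"wz":-0.069,"dx":0,"dy":0,"dz":-0.1,"hand":1},{"wx":0,"wy":0,"wz":-0.069,"dx":0,"dy":0,"dz":-0.1,"hand":1},{"wx":0,"wy":0,"wz":-0.069,"dx":0,"dy":0,"dz":-0.1,"hand":1},{"wx":0,"wy":0,"wz":-0.069,"dx":0,"dy":0,"dz":0,"hand":1},{"wx":0,"wy":0,"wz":-0.069,"dx":0,"dy":0,"dz":0,"hand":1},{"wx":0,"wy":0,"wz":-0.069,"dx":0,"dy":0,"dz":0,"hand":1},{"wx":0,"wy":0,"wz":-0.069,"dx":0,"dy":0,"dz":0,"hand":1},{"wx":0,"wy":0,"wz":0,"dx":0,"dy":0,"dz":0,"hand":1}]' 60
python3 plan.py .682 .1105 .26 95.65
```

```text
t: 1.2
ee_pos: [0.122, -0.5362, 0.26]
tcp_rot: [-0.0, 0.671, 0.742, 0.0]
force: [-0.4, -0.1, 0.9]
gripper_width: 0.0003
gripper_force: 0.0
w [-0.     -0.0003  0.0009] d after turn [29.42 31.05 -0.  ] pos [ 0.122  -0.5362  0.26  ] t 1.2
```

```bash

python3 -m pendant '[{"wx":0,"wy":0,"wz":0,"dx":0.89,"dy":0.94,"dz":0,"hand":1},{"wx":0,"wy":0,"wz":0,"dx":0.89,"dy":0.94,"dz":0,"hand":1},{"wx":0,"wy":0,"wz":0,"dx":0.89,"dy":0.94,"dz":0,"hand":1},{"wx":0,"wy":0,"wz":0,"dx":0.89,"dy":0.94,"dz":0,"hand":1},{"wx":0,"wy":0,"wz":0,"dx":0.89,"dy":0.94,"dz":0,"hand":1},{"wx":0,"wy":0,"wz":0,"dx":0.89,"dy":0.94,"dz":0,"hand":1},{"wx":0,"wy":0,"wz":0,"dx":0.89,"dy":0.94,"dz":0,"hand":1},{"wx":0,"wy":0,"wz":0,"dx":0.89,"dy":0.94,"dz":0,"hand":1},{"wx":0,"wy":0,"wz":0,"dx":0.89,"dy":0.94,"dz":0,"hand":1},{"wx":0,"wy":0,"wz":0,"dx":0.89,"dy":0.94,"dz":0,"hand":1},{"wx":0,"wy":0,"wz":0,"dx":0.89,"dy":0.94,"dz":0,"hand":1}]'
python3 -m pendant '[{"wx":0,"wy":0,"wz":0,"dx":0.89,"dy":0.94,"dz":0,"hand":1},{"wx":0,"wy":0,"wz":0,"dx":0.89,"dy":0.94,"dz":0,"hand":1},{"wx":0,"wy":0,"wz":0,"dx":0.89,"dy":0.94,"dz":0,"hand":1},{"wx":0,"wy":0,"wz":0,"dx":0.89,"dy":0.94,"dz":0,"hand":1},{"wx":0,"wy":0,"wz":0,"dx":0.89,"dy":0.94,"dz":0,"hand":1},{"wx":0,"wy":0,"wz":0,"dx":0.89,"dy":0.94,"dz":0,"hand":1},{"wx":0,"wy":0,"wz":0,"dx":0.89,"dy":0.94,"dz":0,"hand":1},{"wx":0,"wy":0,"wz":0,"dx":0.89,"dy":0.94,"dz":0,"hand":1},{"wx":0,"wy":0,"wz":0,"dx":0.89,"dy":0.94,"dz":0,"hand":1},{"wx":0,"wy":0,"wz":0,"dx":0.89,"dy":0.94,"dz":0,"hand":1},{"wx":0,"wy":0,"wz":0,"dx":0.89,"dy":0.94,"dz":0,"hand":1}]'
python3 plan.py .682 .1105 .26 95.65
```

```text
t: 2.3
ee_pos: [0.3092, -0.3202, 0.2602]
tcp_rot: [-0.0, 0.673, 0.739, 0.0]
force: [0.4, -1.2, -0.4]
gripper_width: -0.0
gripper_force: 0.0
t: 3.4
ee_pos: [0.4959, -0.1051, 0.2601]
tcp_rot: [-0.0, 0.673, 0.739, -0.0]
force: [0.2, 0.8, 1.0]
gripper_width: 0.0001
gripper_force: 0.0
w [-0.0001 -0.     -0.0026] d after turn [9.810e+00 1.032e+01 1.000e-02] pos [ 0.4959 -0.1051  0.2601] t 3.4
```

```bash

python3 -m pendant '[{"wx":0,"wy":0,"wz":0,"dx":0.89,"dy":0.94,"dz":0,"hand":1},{"wx":0,"wy":0,"wz":0,"dx":0.89,"dy":0.94,"dz":0,"hand":1},{"wx":0,"wy":0,"wz":0,"dx":0.89,"dy":0.94,"dz":0,"hand":1},{"wx":0,"wy":0,"wz":0,"dx":0.89,"dy":0.94,"dz":0,"hand":1},{"wx":0,"wy":0,"wz":0,"dx":0.89,"dy":0.94,"dz":0,"hand":1},{"wx":0,"wy":0,"wz":0,"dx":0.89,"dy":0.94,"dz":0,"hand":1},{"wx":0,"wy":0,"wz":0,"dx":0.89,"dy":0.94,"dz":0,"hand":1},{"wx":0,"wy":0,"wz":0,"dx":0.89,"dy":0.94,"dz":0,"hand":1},{"wx":0,"wy":0,"wz":0,"dx":0.89,"dy":0.94,"dz":0,"hand":1},{"wx":0,"wy":0,"wz":0,"dx":0.89,"dy":0.94,"dz":0,"hand":1},{"wx":0,"wy":0,"wz":0,"dx":0.89,"dy":0.94,"dz":0,"hand":1},{"wx":0,"wy":0,"wz":0,"dx":0,"dy":0,"dz":0,"hand":1}]'
python3 plan.py .682 .1105 .178 95.65
python3 - <<'E'
from h import *
np.set_printoptions(precision=4,suppress=True)
T=tool();c=save("wrist","w0",s=1.25); np.save("pics/w0T.npy",T@c["hand_eye"]);print(c["hand_eye"],c["vertical_fov"])
W=T@c["hand_eye"];P=cloud(c,W)[c["z_map"]>0]
s=P[(P[:,2]>.14)&(P[:,2]<.21)&(P[:,1]<.12)&(abs(P[:,0]-.688)<.03)];print(len(s),s.mean(0) if len(s) else 0, s[s[:,2].argmax()])
E
```

```text
t: 4.6
ee_pos: [0.6827, 0.1113, 0.259]
tcp_rot: [-0.001, 0.673, 0.74, -0.0]
force: [0.9, 0.2, -0.0]
gripper_width: -0.0001
gripper_force: 0.0
w [-0.0006 -0.0002 -0.0015] d after turn [-0.04 -0.04  4.05] pos [0.6827 0.1113 0.259 ] t 4.6
[[ 0.0001  0.9554  0.2952  0.0749]
 [ 1.     -0.0003  0.0007 -0.0007]
 [ 0.0008  0.2952 -0.9554 -0.1259]
 [ 0.      0.      0.      1.    ]] 58.05168461315337Traceback (most recent call last):
  File "<stdin>", line 5, in <module>
ValueError: attempt to get argmax of an empty sequence
```

View pics/w0.png

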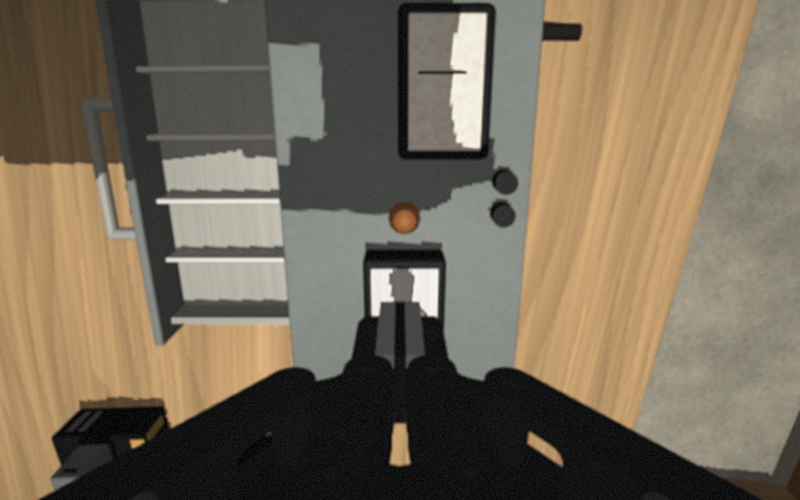

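The wrist view shows the closed fingers at (400,320), in line with the lever (402,285) and on its lamp side. I'll go down, push to -y, then rise.

```bash

python3 -m pendant '[{"wx":0,"wy":0,"wz":0,"dx":0,"dy":0,"dz":0.8,"hand":1},{"wx":0,"wy":0,"wz":0,"dx":0,"dy":0,"dz":0.8,"hand":1},{"wx":0,"wy":0,"wz":0,"dx":0,"dy":0,"dz":0.8,"hand":1},{"wx":0,"wy":0,"wz":0,"dx":0,"dy":0,"dz":0.8,"hand":1},{"wx":0,"wy":0,"wz":0,"dx":0,"dy":0,"dz":0.8,"hand":1},{"wx":0,"wy":0,"wz":0,"dx":0,"dy":0,"dz":0,"hand":1}]'
python3 -m pendant '[{"wx":0,"wy":0,"wz":0,"dx":-0.3,"dy":0,"dz":0,"hand":1},{"wx":0,"wy":0,"wz":0,"dx":-0.3,"dy":0,"dz":0,"hand":1},{"wx":0,"wy":0,"wz":0,"dx":-0.3,"dy":0,"dz":0,"hand":1},{"wx":0,"wy":0,"wz":0,"dx":-0.3,"dy":0,"dz":0,"hand":1},{"wx":0,"wy":0,"wz":0,"dx":-0.3,"dy":0,"dz":0,"hand":1}]'
python3 -m pendant '[{"wx":0,"wy":0,"wz":0,"dx":-0.3,"dy":0,"dz":0,"hand":1},{"wx":0,"wy":0,"wz":0,"dx":-0.3,"dy":0,"dz":0,"hand":1},{"wx":0,"wy":0,"wz":0,"dx":-0.3,"dy":0,"dz":0,"hand":1},{"wx":0,"wy":0,"wz":0,"dx":-0.3,"dy":0,"dz":0,"hand":1},{"wx":0,"wy":0,"wz":0,"dx":-0.2,"dy":0,"dz":0,"hand":1},{"wx":0,"wy":0,"wz":0,"dx":0,"dy":0,"dz":0,"hand":1},{"wx":0,"wy":0,"wz":0,"dx":0,"dy":0,"dz":0,"hand":1}]'
python3 - <<'E'
from seg import *
for n in("scene","top"):
    c=env.camera(n);P=cloud(c);m=(P[...,2]>.145)&(P[...,2]<.205)&(abs(P[...,0]-.688)<.03)&(P[...,1]>-.02)&(P[...,1]<.12);print(n,np.round(np.percentile(P[m],[5,50,95],axis=0),3))
c=save("scene","s1",crop=(330,170,470,275),s=5)
E
```

```text
t: 5.25
ee_pos: [0.6809, 0.1085, 0.1778]
tcp_rot: [-0.001, 0.672, 0.74, -0.001]
force: [-0.2, 0.4, 0.4]
gripper_width: 0.0001
gripper_force: 0.0
t: 5.75
ee_pos: [0.6854, 0.0797, 0.1823]
tcp_rot: [0.001, 0.671, 0.741, 0.002]
force: [-0.7, 2.7, 2.1]
gripper_width: -0.0003
gripper_force: 1.4
t: 6.45
ee_pos: [0.687, 0.0577, 0.1809]
tcp_rot: [-0.003, 0.67, 0.742, 0.003]
force: [-7.4, 38.3, 7.3]
gripper_width: -0.0002
gripper_force: 19.7
scene [[0.685 0.033 0.151]
 [0.695 0.05  0.184]
 [0.701 0.065 0.2  ]]Traceback (most recent call last):
  File "<stdin>", line 3, in <module>
    return _quantile_unchecked(
        a, q, axis, out, overwrite_input, method, keepdims, weights)
    return _ureduce(a,
                    func=_quantile_ureduce_func,
    ...<5 lines>...
                    overwrite_input=overwrite_input,
                    method=method)
    r = func(a, **kwargs)
    result = _quantile(arr,
                       quantiles=q,
    ...<2 lines>...
                       out=out,
                       weights=wgt)
    slices_having_nans = np.isnan(arr[-1, ...])
                                  ~~~^^^^^^^^^
IndexError: index -1 is out of bounds for axis 0 with size 0
```

```bash

python3 -m pendant '[{"wx":0,"wy":0,"wz":0,"dx":0.4,"dy":0,"dz":0,"hand":1},{"wx":0,"wy":0,"wz":0,"dx":0.5,"dy":0,"dz":0,"hand":1},{"wx":0,"wy":0,"wz":0,"dx":0.5,"dy":0,"dz":0,"hand":1},{"wx":0,"wy":0,"wz":0,"dx":0,"dy":0,"dz":-0.8,"hand":1},{"wx":0,"wy":0,"wz":0,"dx":0,"dy":0,"dz":-0.8,"hand":1},{"wx":0,"wy":0,"wz":0,"dx":0,"dy":0,"dz":-0.8,"hand":1},{"wx":0,"wy":0,"wz":0,"dx":0,"dy":0,"dz":-0.8,"hand":1},{"wx":0,"wy":0,"wz":0,"dx":0,"dy":0,"dz":0,"hand":1}]'
python3 plan.py .5 .115 .3 95.65
python3 - <<'E'
from seg import *
c=save("scene","s1",crop=(330,170,470,275),s=5)
P=cloud(c);m=(P[...,2]>.15)&(P[...,2]<.205)&(abs(P[...,0]-.688)<.03)&(P[...,1]>-.02)&(P[...,1]<.07);print(np.round(np.percentile(P[m],[5,50,95],axis=0),3),P[m][P[m][:,2].argmax()])
E
```

```text
t: 7.35
ee_pos: [0.6856, 0.0787, 0.2479]
tcp_rot: [0.002, 0.672, 0.741, 0.002]
force: [-0.4, 0.0, -0.2]
gripper_width: 0.0
gripper_force: 0.0
w [ 0.0023  0.0002 -0.0005] d after turn [ 2.72 -9.06 -2.6 ] pos [0.6856 0.0787 0.2479] t 7.35
[[0.691 0.032 0.154]
 [0.695 0.041 0.178]
 [0.699 0.052 0.192]] [0.69322471 0.03620333 0.19518873]
```

View pics/s1.png

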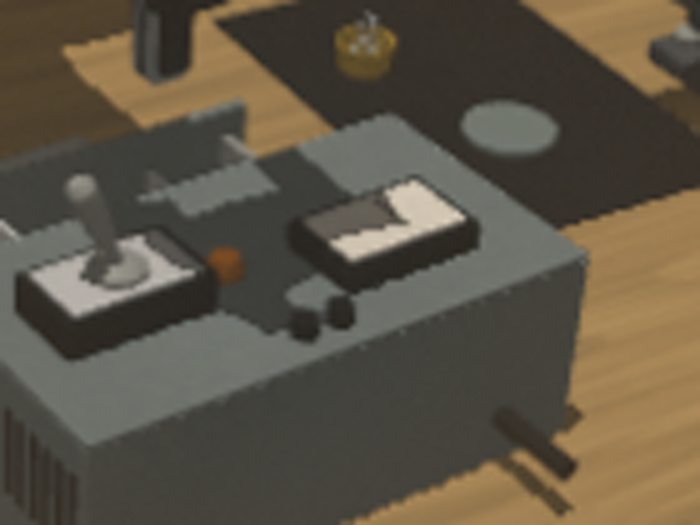

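The lever is off: its tip is at y=0.036, and in the picture it leans left, away from the lamp. Now I'll look down on the drawer with the wrist camera.

```bash
python3 plan.py .53 .03 .32 95.65
python3 -m pendant '[{"wx":0.0023,"wy":0,"wz":0,"dx":0,"dy":-0.8,"dz":-0.5,"hand":1},{"wx":0,"wy":0,"wz":0,"dx":0,"dy":-0.8,"dz":-0.5,"hand":1},{"wx":0,"wy":0,"wz":0,"dx":0,"dy":-0.8,"dz":-0.5,"hand":1},{"wx":0,"wy":0,"wz":0,"dx":0,"dy":-0.8,"dz":-0.5,"hand":1},{"wx":0,"wy":0,"wz":0,"dx":-0.3,"dy":-0.8,"dz":-0.5,"hand":1},{"wx":0,"wy":0,"wz":0,"dx":-0.3,"dy":-0.8,"dz":-0.5,"hand":1},{"wx":0,"wy":0,"wz":0,"dx":-0.3,"dy":-0.8,"dz":-0.5,"hand":1},{"wx":0,"wy":0,"wz":0,"dx":-0.3,"dy":-0.8,"dz":0,"hand":1},{"wx":0,"wy":0,"wz":0,"dx":-0.3,"dy":-0.8,"dz":0,"hand":1},{"wx":0,"wy":0,"wz":0,"dx":-0.3,"dy":-0.8,"dz":0,"hand":0.7},{"wx":0,"wy":0,"wz":0,"dx":0,"dy":0,"dz":0,"hand":0.5},{"wx":0,"wy":0,"wz":0,"dx":0,"dy":0,"dz":0,"hand":0.3}]'
python3 - <<'E'
from h import *
np.set_printoptions(precision=4,suppress=True)
T=tool();c=save("wrist","w1",s=1.25); W=T@c["hand_eye"]; np.save("pics/w1T.npy",W)
print(T)
P=cloud(c,W)[c["z_map"]>0]
r=P[(P[:,2]>.105)&(P[:,2]<.119)&(P[:,0]>.55)]; print("roof z",np.median(r[:,2]))
a=np.radians(5.65); X=np.array([np.cos(a),np.sin(a)]);Y=np.array([-X[1],X[0]]); p=np.array([.6876,.0558])
q=np.c_[(P[:,:2]-p)@X,(P[:,:2]-p)@Y,P[:,2]]
s=q[(q[:,2]>.022)&(q[:,2]<.035)&(q[:,0]>-.185)&(q[:,0]<-.115)&(abs(q[:,1]-.08)<.14)]
h,e=np.histogram(s[:,1],np.arange(-.07,.25,.002)); print([(round(float(b),3),int(v)) for b,v in zip(e,h) if v>20])
for lo in (-.02,.03,.08,.13,.18):
    s=q[abs(q[:,1]-lo)<.012]; s=s[(s[:,0]>-.23)&(s[:,0]<-.06)]
    f=s[(s[:,2]<.016)&(s[:,0]>-.205)&(s[:,0]<-.095)]; l=s[(s[:,2]>.019)&(s[:,2]<.028)&(s[:,0]>-.12)&(s[:,0]<-.08)]; t=s[(s[:,2]>.05)&(s[:,2]<.062)&(s[:,0]<-.17)]
    for nm,k in(("floor",f),("lip",l),("panel",t)): print(lo,nm,len(k),np.round(np.percentile(k[:,0],[1,5,50,95,99]),4) if len(k) else"", np.round(np.median(k[:,2]),4) if len(k) else "")
E
```

```text
w [ 0.0012  0.0001 -0.0005] d after turn [-1.66 -7.96 -3.7 ] pos [0.6852 0.0787 0.246 ] t 7.4
t: 8.6
ee_pos: [0.5296, 0.0276, 0.3148]
tcp_rot: [-0.002, 0.672, 0.741, -0.002]
force: [1.0, 0.6, 0.8]
gripper_width: 0.0432
gripper_force: 0.0
[[-0.0975  0.9952 -0.005   0.5296]
 [ 0.9952  0.0975 -0.0004  0.0276]
 [ 0.0001 -0.005  -1.      0.3148]
 [ 0.      0.      0.      1.    ]]
roof z 0.11222827193778417
[(-0.056, 61), (-0.054, 57), (-0.046, 154), (0.004, 111), (0.006, 135), (0.052, 62), (0.054, 118), (0.056, 54), (0.102, 128), (0.104, 131), (0.106, 67)]
-0.02 floor 1655 [-0.1967 -0.1923 -0.1475 -0.1016 -0.0974] 0.0122
-0.02 lip 84 [-0.0973 -0.0971 -0.0954 -0.0934 -0.0932] 0.0239
-0.02 panel 161 [-0.2047 -0.2044 -0.2007 -0.1972 -0.197 ] 0.0562
0.03 floor 1821 [-0.1967 -0.1922 -0.1469 -0.1013 -0.0972] 0.0125
0.03 lip 93 [-0.097  -0.0969 -0.0952 -0.0931 -0.0929] 0.0245
0.03 panel 182 [-0.2049 -0.2046 -0.2006 -0.1973 -0.1969] 0.0563
0.08 floor 1980 [-0.1966 -0.1923 -0.1463 -0.101  -0.097 ] 0.0124
0.08 lip 101 [-0.0967 -0.0966 -0.095  -0.0928 -0.0925] 0.0241
0.08 panel 201 [-0.2046 -0.2043 -0.2004 -0.1971 -0.1969] 0.0562
0.13 floor 2246 [-0.1962 -0.1922 -0.1467 -0.1008 -0.0967] 0.0123
0.13 lip 109 [-0.0964 -0.0963 -0.0948 -0.0924 -0.0922] 0.0241
0.13 panel 200 [-0.2049 -0.2045 -0.2006 -0.1969 -0.1968] 0.0559
0.18 floor 0  
0.18 lip 0  
0.18 panel 0
```

View pics/w1.png

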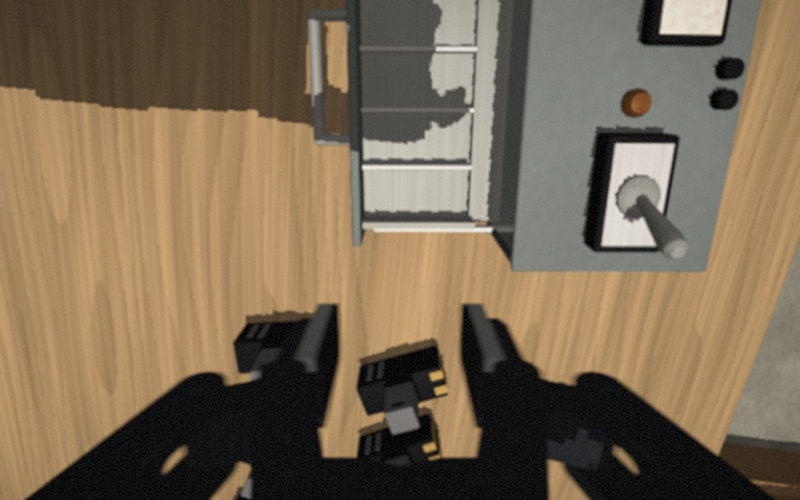

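The wrist view shows bay walls at rows 48, 108 and 167 and the lever leaning to the right side (off). The bays centre on charger x=-0.147 from the pivot and y=0.080±0.05k. Next I'll survey the packs the same way.

```bash
python3 plan.py .49 -.33 .32 95.65
python3 -m pendant '[{"wx":0,"wy":0,"wz":0,"dx":-1,"dy":-0.2,"dz":0,"hand":0.2},{"wx":0,"wy":0,"wz":0,"dx":-1,"dy":-0.2,"dz":0,"hand":0.2},{"wx":0,"wy":0,"wz":0,"dx":-1,"dy":-0.2,"dz":0,"hand":0.2},{"wx":0,"wy":0,"wz":0,"dx":-1,"dy":-0.2,"dz":0,"hand":0.2},{"wx":0,"wy":0,"wz":0,"dx":-1,"dy":-0.2,"dz":0,"hand":0.2},{"wx":0,"wy":0,"wz":0,"dx":-1,"dy":-0.2,"dz":0,"hand":0.2},{"wx":0,"wy":0,"wz":0,"dx":-1,"dy":-0.2,"dz":0,"hand":0.2},{"wx":0,"wy":0,"wz":0,"dx":-1,"dy":-0.2,"dz":0,"hand":0.2},{"wx":0,"wy":0,"wz":0,"dx":-1,"dy":-0.2,"dz":0,"hand":0.2},{"wx":0,"wy":0,"wz":0,"dx":-1,"dy":-0.2,"dz":0,"hand":0.2},{"wx":0,"wy":0,"wz":0,"dx":-1,"dy":-0.2,"dz":0,"hand":0.2}]'
python3 plan.py .49 -.33 .32 95.65
```

```text
w [-0.0024 -0.     -0.0003] d after turn [-17.61  -3.74  -0.26] pos [0.5298 0.0278 0.3147] t 8.65
t: 9.75
ee_pos: [0.5077, -0.1963, 0.3147]
tcp_rot: [-0.002, 0.671, 0.741, -0.002]
force: [0.1, 0.0, 0.1]
gripper_width: 0.0683
gripper_force: 0.0
w [-0.0026 -0.0002 -0.0001] d after turn [-6.57 -1.54 -0.27] pos [ 0.5077 -0.1963  0.3147] t 9.75
```

```bash

cat > packs.py <<'E'
import sys
from seg import *
def run(name=None):
    T=tool();c=env.camera("wrist"); W=T@c["hand_eye"]
    if name: np.savez(f"pics/{name}.npz",**c); cv2.imwrite(f"pics/{name}.png",cv2.resize(c["img"],None,fx=1.25,fy=1.25)[:,:,::-1])
    for a in stems(c,W,zlo=.081,zhi=.094,box=(.3,.75,-.55,.3),minpts=150):
        Q=a[3]; L=stems(c,W,zlo=.036,zhi=.05,box=(.3,.75,-.55,.3),minpts=300)
        (x,y),(w,h),an=a[2]
        if not(20<min(w,h) and max(w,h)<36): continue
        best=min(L,key=lambda b:np.hypot(b[2][0][0]-x,b[2][0][1]-y)) if L else None
        s="" 
        if best is not None:
            (cx,cy),(cw,ch),ca=best[2]; yaw=ca if cw>ch else ca-90; s=f"case ctr {cx:.0f},{cy:.0f} size {cw:.0f}x{ch:.0f} yaw {yaw:.1f}"
        print(f"stem {x:.1f},{y:.1f} z{a[1]:.3f} size {w:.1f}x{h:.1f} an {an:.1f} | {s}")
run(sys.argv[1] if len(sys.argv)>1 else None)
E
python3 packs.py
python3 -m pendant '[{"wx":-0.0025,"wy":0,"wz":0,"dx":-1,"dy":-0.2,"dz":0,"hand":0.2},{"wx":0,"wy":0,"wz":0,"dx":-1,"dy":-0.2,"dz":0,"hand":0.2},{"wx":0,"wy":0,"wz":0,"dx":-1,"dy":-0.2,"dz":0,"hand":0.2},{"wx":0,"wy":0,"wz":0,"dx":-1,"dy":-0.2,"dz":0,"hand":0.2},{"wx":0,"wy":0,"wz":0,"dx":-1,"dy":-0.2,"dz":0,"hand":0.2},{"wx":0,"wy":0,"wz":0,"dx":-1,"dy":-0.2,"dz":0,"hand":0.2},{"wx":0,"wy":0,"wz":0,"dx":-0.6,"dy":-0.2,"dz":0,"hand":0.2},{"wx":0,"wy":0,"wz":0,"dx":0,"dy":0,"dz":0,"hand":0.2},{"wx":0,"wy":0,"wz":0,"dx":0,"dy":0,"dz":0,"hand":0.2}]'
python3 packs.py w2
```

```text
stem 422.2,-154.9 z0.088 size 28.4x27.2 an 8.4 | case ctr 423,-155 size 91x39 yaw 8.2
stem 549.7,-182.2 z0.088 size 28.1x26.3 an 22.3 | case ctr 550,-182 size 91x39 yaw 22.7
stem 413.2,-282.2 z0.088 size 26.6x28.2 an 71.5 | case ctr 414,-282 size 38x91 yaw -18.1
stem 555.5,-274.5 z0.088 size 28.1x27.3 an 28.5 | case ctr 556,-274 size 91x38 yaw 27.5
t: 10.7
ee_pos: [0.4925, -0.3291, 0.3149]
tcp_rot: [-0.0, 0.672, 0.741, 0.0]
force: [0.4, 0.2, -0.0]
gripper_width: 0.068
gripper_force: 0.0
stem 550.4,-184.6 z0.088 size 27.7x23.7 an 23.8 | case ctr 551,-183 size 91x38 yaw 23.0
stem 413.2,-283.2 z0.088 size 26.5x28.4 an 72.6 | case ctr 414,-284 size 39x91 yaw -18.0
stem 555.5,-275.5 z0.088 size 28.1x26.7 an 27.6 | case ctr 556,-275 size 92x39 yaw 27.6
stem 401.6,-412.0 z0.088 size 27.6x28.2 an 70.8 | case ctr 402,-412 size 38x91 yaw -19.2
```

View pics/w2.png

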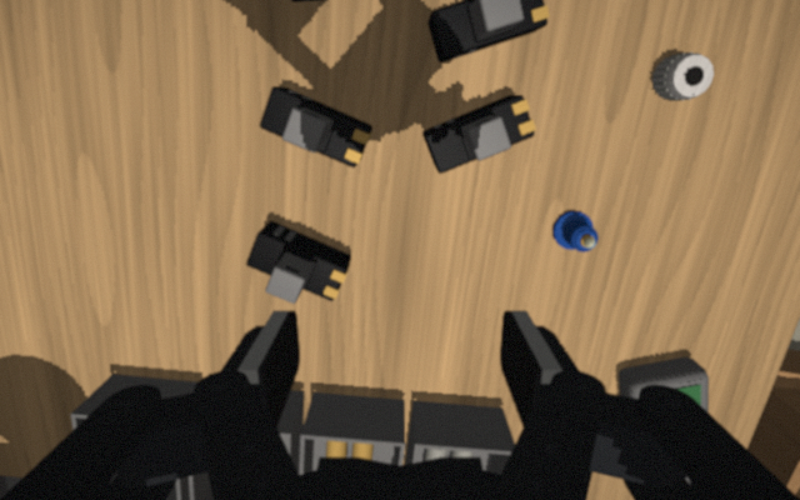

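The packs sit between (240,215) and (550,60), all upright. The lower-left one (pack E) has been knocked, from (0.438,-0.398) to (0.402,-0.412). I'll take it first.

```bash

python3 -m pendant '[{"wx":0,"wy":0,"wz":0.069,"dx":0,"dy":0,"dz":0,"hand":0.3},{"wx":0,"wy":0,"wz":0.069,"dx":0,"dy":0,"dz":0,"hand":0.3},{"wx":0,"wy":0,"wz":0.069,"dx":0,"dy":0,"dz":0,"hand":0.3},{"wx":0,"wy":0,"wz":0,"dx":0,"dy":0,"dz":0,"hand":0.3}]'
python3 plan.py .4015 -.4125 .068 70.8
```

```text
t: 11.15
ee_pos: [0.4926, -0.3287, 0.3154]
tcp_rot: [0.0, 0.816, 0.579, 0.0]
force: [-0.6, 0.5, -0.1]
gripper_width: 0.0601
gripper_force: 0.0
w [ 0.0003 -0.0001 -0.0008] d after turn [-5.45 -2.92 12.37] pos [ 0.4926 -0.3287  0.3154] t 11.15
```

```bash

python3 -m pendant '[{"wx":0,"wy":0,"wz":0,"dx":-0.91,"dy":-0.49,"dz":0.8,"hand":0.3},{"wx":0,"wy":0,"wz":0,"dx":-0.91,"dy":-0.49,"dz":0.8,"hand":0.3},{"wx":0,"wy":0,"wz":0,"dx":-0.91,"dy":-0.49,"dz":0.8,"hand":0.3},{"wx":0,"wy":0,"wz":0,"dx":-0.91,"dy":-0.49,"dz":0.8,"hand":0.3},{"wx":0,"wy":0,"wz":0,"dx":-0.91,"dy":-0.49,"dz":0.8,"hand":0.3},{"wx":0,"wy":0,"wz":0,"dx":-0.91,"dy":-0.49,"dz":0.8,"hand":0.3},{"wx":0,"wy":0,"wz":0,"dx":0,"dy":0,"dz":0,"hand":0.3},{"wx":0,"wy":0,"wz":0,"dx":0,"dy":0,"dz":0,"hand":0.3}]'
python3 packs.py w3;python3 plan.py .4015 -.4125 .068 70.8
```

```text
t: 11.95
ee_pos: [0.4012, -0.413, 0.2195]
tcp_rot: [0.0, 0.814, 0.58, 0.0]
force: [0.6, -0.4, 1.0]
gripper_width: 0.0597
gripper_force: 0.0
stem 401.9,-411.9 z0.088 size 26.1x27.7 an 71.2 | case ctr 402,-412 size 38x91 yaw -19.4
w [0.0006 0.0001 0.0011] d after turn [ 0.02 -0.01  7.6 ] pos [ 0.4016 -0.413   0.22  ] t 12.0
```

```bash

python3 -m pendant '[{"wx":0,"wy":0,"wz":0,"dx":0.02,"dy":0,"dz":0.95,"hand":0.3},{"wx":0,"wy":0,"wz":0,"dx":0.02,"dy":0,"dz":0.95,"hand":0.3},{"wx":0,"wy":0,"wz":0,"dx":0,"dy":0,"dz":0.95,"hand":0.3},{"wx":0,"wy":0,"wz":0,"dx":0,"dy":0,"dz":0.95,"hand":0.3},{"wx":0,"wy":0,"wz":0,"dx":0,"dy":0,"dz":0.95,"hand":0.3},{"wx":0,"wy":0,"wz":0,"dx":0,"dy":0,"dz":0.95,"hand":0.3},{"wx":0,"wy":0,"wz":0,"dx":0,"dy":0,"dz":0.95,"hand":0.3},{"wx":0,"wy":0,"wz":0,"dx":0,"dy":0,"dz":0.95,"hand":0.3},{"wx":0,"wy":0,"wz":0,"dx":0,"dy":0,"dz":0,"hand":0.3},{"wx":0,"wy":0,"wz":0,"dx":0,"dy":0,"dz":0,"hand":0.3}]'
python3 -m pendant '[{"wx":0,"wy":0,"wz":0,"dx":0,"dy":0,"dz":0,"hand":0.6},{"wx":0,"wy":0,"wz":0,"dx":0,"dy":0,"dz":0,"hand":0.8},{"wx":0,"wy":0,"wz":0,"dx":0,"dy":0,"dz":0,"hand":1},{"wx":0,"wy":0,"wz":0,"dx":0,"dy":0,"dz":0,"hand":1},{"wx":0,"wy":0,"wz":0,"dx":0,"dy":0,"dz":0,"hand":1},{"wx":0,"wy":0,"wz":0,"dx":0,"dy":0,"dz":0,"hand":1}]' 50
```

```text
t: 13.0
ee_pos: [0.402, -0.4125, 0.0681]
tcp_rot: [0.001, 0.815, 0.58, 0.0]
force: [-0.5, 0.1, 0.6]
gripper_width: 0.0599
gripper_force: 0.0
t: 13.6
ee_pos: [0.4016, -0.4129, 0.0683]
tcp_rot: [0.001, 0.815, 0.579, 0.0]
force: [1.3, 1.5, 7.2]
gripper_width: 0.0273
gripper_force: 54.0
```

```bash

python3 -m pendant '[{"wx":0,"wy":0,"wz":0,"dx":0,"dy":0,"dz":-0.5,"hand":1},{"wx":0,"wy":0,"wz":0,"dx":0,"dy":0,"dz":-1,"hand":1},{"wx":0,"wy":0,"wz":0,"dx":0,"dy":0,"dz":-1,"hand":1},{"wx":0,"wy":0,"wz":0,"dx":0,"dy":0,"dz":-1,"hand":1},{"wx":0,"wy":0,"wz":0,"dx":0,"dy":0,"dz":-1,"hand":1},{"wx":0,"wy":0,"wz":-0.052,"dx":0,"dy":0,"dz":-1,"hand":1},{"wx":0,"wy":0,"wz":-0.052,"dx":0,"dy":0,"dz":-1,"hand":1},{"wx":0,"wy":0,"wz":-0.052,"dx":0,"dy":0,"dz":-1,"hand":1},{"wx":0,"wy":0,"wz":-0.052,"dx":0,"dy":0,"dz":-1,"hand":1},{"wx":0,"wy":0,"wz":0,"dx":0,"dy":0,"dz":0,"hand":1}]'
python3 plan.py .5236 .2204 .24 95.65
```

```text
t: 14.6
ee_pos: [0.4015, -0.4131, 0.2401]
tcp_rot: [0.002, 0.67, 0.742, -0.0]
force: [0.2, 0.4, -3.3]
gripper_width: 0.0277
gripper_force: 53.0
w [0.0014 0.0018 0.0016] d after turn [3.092e+01 9.190e+00 1.000e-02] pos [ 0.4015 -0.4131  0.2401] t 14.6
```

```bash

python3 -m pendant '[{"wx":0.001,"wy":0.001,"wz":0.001,"dx":0.86,"dy":0.255,"dz":0,"hand":1},{"wx":0,"wy":0,"wz":0,"dx":0.86,"dy":0.255,"dz":0,"hand":1},{"wx":0,"wy":0,"wz":0,"dx":0.86,"dy":0.255,"dz":0,"hand":1},{"wx":0,"wy":0,"wz":0,"dx":0.86,"dy":0.255,"dz":0,"hand":1},{"wx":0,"wy":0,"wz":0,"dx":0.86,"dy":0.255,"dz":0,"hand":1},{"wx":0,"wy":0,"wz":0,"dx":0.86,"dy":0.255,"dz":0,"hand":1},{"wx":0,"wy":0,"wz":0,"dx":0.86,"dy":0.255,"dz":0,"hand":1},{"wx":0,"wy":0,"wz":0,"dx":0.86,"dy":0.255,"dz":0,"hand":1},{"wx":0,"wy":0,"wz":0,"dx":0.86,"dy":0.255,"dz":0,"hand":1},{"wx":0,"wy":0,"wz":0,"dx":0.86,"dy":0.255,"dz":0,"hand":1},{"wx":0,"wy":0,"wz":0,"dx":0.86,"dy":0.255,"dz":0,"hand":1},{"wx":0,"wy":0,"wz":0,"dx":0.86,"dy":0.255,"dz":0,"hand":1}]'
python3 -m pendant '[{"wx":0,"wy":0,"wz":0,"dx":0.86,"dy":0.255,"dz":0,"hand":1},{"wx":0,"wy":0,"wz":0,"dx":0.86,"dy":0.255,"dz":0,"hand":1},{"wx":0,"wy":0,"wz":0,"dx":0.86,"dy":0.255,"dz":0,"hand":1},{"wx":0,"wy":0,"wz":0,"dx":0.86,"dy":0.255,"dz":0,"hand":1},{"wx":0,"wy":0,"wz":0,"dx":0.86,"dy":0.255,"dz":0,"hand":1},{"wx":0,"wy":0,"wz":0,"dx":0.86,"dy":0.255,"dz":0,"hand":1},{"wx":0,"wy":0,"wz":0,"dx":0.86,"dy":0.255,"dz":0,"hand":1},{"wx":0,"wy":0,"wz":0,"dx":0.86,"dy":0.255,"dz":0,"hand":1},{"wx":0,"wy":0,"wz":0,"dx":0.86,"dy":0.255,"dz":0,"hand":1},{"wx":0,"wy":0,"wz":0,"dx":0.86,"dy":0.255,"dz":0,"hand":1},{"wx":0,"wy":0,"wz":0,"dx":0.86,"dy":0.255,"dz":0,"hand":1},{"wx":0,"wy":0,"wz":0,"dx":0.86,"dy":0.255,"dz":0,"hand":1}]'
python3 -m pendant '[{"wx":0,"wy":0,"wz":0,"dx":0.86,"dy":0.255,"dz":0,"hand":1},{"wx":0,"wy":0,"wz":0,"dx":0.86,"dy":0.255,"dz":0,"hand":1},{"wx":0,"wy":0,"wz":0,"dx":0.86,"dy":0.255,"dz":0,"hand":1},{"wx":0,"wy":0,"wz":0,"dx":0.86,"dy":0.255,"dz":0,"hand":1},{"wx":0,"wy":0,"wz":0,"dx":0.86,"dy":0.255,"dz":0,"hand":1},{"wx":0,"wy":0,"wz":0,"dx":0.86,"dy":0.255,"dz":0,"hand":1},{"wx":0,"wy":0,"wz":0,"dx":0.86,"dy":0.255,"dz":0,"hand":1},{"wx":0,"wy":0,"wz":0,"dx":0.86,"dy":0.255,"dz":0,"hand":1},{"wx":0,"wy":0,"wz":0,"dx":0.86,"dy":0.255,"dz":0,"hand":1},{"wx":0,"wy":0,"wz":0,"dx":0.86,"dy":0.255,"dz":0,"hand":1},{"wx":0,"wy":0,"wz":0,"dx":0.86,"dy":0.255,"dz":0,"hand":1},{"wx":0,"wy":0,"wz":0,"dx":0,"dy":0,"dz":0,"hand":1}]'
python3 plan.py .5236 .2204 .081 95.65
```

```text
t: 15.8
ee_pos: [0.4418, -0.1996, 0.2375]
tcp_rot: [-0.001, 0.672, 0.741, 0.0]
force: [0.9, 0.3, -3.1]
gripper_width: 0.0273
gripper_force: 52.8
t: 17.0
ee_pos: [0.4822, 0.0117, 0.2379]
tcp_rot: [-0.001, 0.672, 0.741, 0.0]
force: [-0.8, -0.6, -2.5]
gripper_width: 0.0276
gripper_force: 52.8
t: 18.2
ee_pos: [0.5197, 0.2062, 0.2379]
tcp_rot: [-0.001, 0.671, 0.742, 0.0]
force: [0.4, -0.0, -3.5]
gripper_width: 0.0275
gripper_force: 52.8
w [-0.0008 -0.0011  0.0006] d after turn [0.69 0.27 7.85] pos [0.5197 0.2062 0.2379] t 18.2
```

```bash

python3 -m pendant '[{"wx":0,"wy":0,"wz":0,"dx":0.35,"dy":0.13,"dz":0,"hand":1},{"wx":0,"wy":0,"wz":0,"dx":0.34,"dy":0.14,"dz":0.5,"hand":1},{"wx":0,"wy":0,"wz":0,"dx":0,"dy":0,"dz":1,"hand":1},{"wx":0,"wy":0,"wz":0,"dx":0,"dy":0,"dz":1,"hand":1},{"wx":0,"wy":0,"wz":0,"dx":0,"dy":0,"dz":1,"hand":1},{"wx":0,"wy":0,"wz":0,"dx":0,"dy":0,"dz":1,"hand":1},{"wx":0,"wy":0,"wz":0,"dx":0,"dy":0,"dz":0,"hand":1},{"wx":0,"wy":0,"wz":0,"dx":0,"dy":0,"dz":0,"hand":1}]'
python3 plan.py .5236 .2204 .081 95.65
python3 - <<'E'
from h import *
T=tool();c=save("wrist","w4",s=1.25)
E
```

```text
t: 19.0
ee_pos: [0.5237, 0.2184, 0.1482]
tcp_rot: [-0.001, 0.672, 0.741, -0.0]
force: [0.9, 0.5, -3.2]
gripper_width: 0.0273
gripper_force: 52.7
w [-0.001  -0.001  -0.0004] d after turn [0.1  0.   3.36] pos [0.5237 0.2184 0.1482] t 19.0
```

View pics/w4.png

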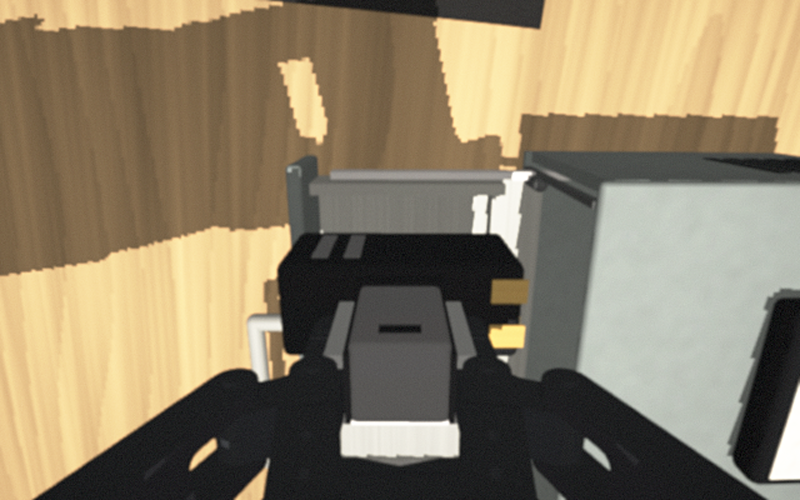

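The pack hangs square over the left bay, contacts (510,310) towards the charger. I'll lower it and check the force before letting go.

```bash

python3 -m pendant '[{"wx":0,"wy":0,"wz":0,"dx":0.1,"dy":0,"dz":0.4,"hand":1},{"wx":0,"wy":0,"wz":0,"dx":0,"dy":0,"dz":0.5,"hand":1},{"wx":0,"wy":0,"wz":0,"dx":0,"dy":0,"dz":0.5,"hand":1},{"wx":0,"wy":0,"wz":0,"dx":0,"dy":0,"dz":0.5,"hand":1},{"wx":0,"wy":0,"wz":0,"dx":0,"dy":0,"dz":0.5,"hand":1},{"wx":0,"wy":0,"wz":0,"dx":0,"dy":0,"dz":0.5,"hand":1},{"wx":0,"wy":0,"wz":0,"dx":0,"dy":0,"dz":0.35,"hand":1},{"wx":0,"wy":0,"wz":0,"dx":0,"dy":0,"dz":0.05,"hand":1},{"wx":0,"wy":0,"wz":0,"dx":0,"dy":0,"dz":0,"hand":1}]'
```

```text
t: 19.95
ee_pos: [0.5233, 0.2205, 0.0821]
tcp_rot: [-0.001, 0.672, 0.741, 0.0]
force: [-0.3, -0.1, -2.6]
gripper_width: 0.0275
gripper_force: 52.8
```

```bash

python3 -m pendant '[{"wx":0,"wy":0,"wz":0,"dx":0,"dy":0,"dz":0.08,"hand":1},{"wx":0,"wy":0,"wz":0,"dx":0,"dy":0,"dz":0,"hand":0.7},{"wx":0,"wy":0,"wz":0,"dx":0,"dy":0,"dz":0,"hand":0.4},{"wx":0,"wy":0,"wz":0,"dx":0,"dy":0,"dz":0,"hand":0.4},{"wx":0,"wy":0,"wz":0,"dx":0,"dy":0,"dz":0,"hand":0.4}]'
python3 -m pendant '[{"wx":0,"wy":0,"wz":0,"dx":0,"dy":0,"dz":-0.6,"hand":0.4},{"wx":0,"wy":0,"wz":0,"dx":0,"dy":0,"dz":-1,"hand":0.4},{"wx":0,"wy":0,"wz":0,"dx":0,"dy":0,"dz":-1,"hand":0.4},{"wx":0,"wy":0,"wz":0,"dx":0,"dy":0,"dz":-1,"hand":0.4},{"wx":0,"wy":0,"wz":0,"dx":0,"dy":0,"dz":-1,"hand":0.4},{"wx":0,"wy":0,"wz":0,"dx":0,"dy":0,"dz":-1,"hand":0.4},{"wx":0,"wy":0,"wz":0,"dx":0,"dy":0,"dz":-1,"hand":0.3},{"wx":0,"wy":0,"wz":0.05,"dx":0,"dy":0,"dz":-0.4,"hand":0.3},{"wx":0,"wy":0,"wz":0.05,"dx":0,"dy":0,"dz":0,"hand":0.3},{"wx":0,"wy":0,"wz":0.05,"dx":0,"dy":0,"dz":0,"hand":0.3},{"wx":0,"wy":0,"wz":0.047,"dx":0,"dy":0,"dz":0,"hand":0.3},{"wx":0,"wy":0,"wz":0,"dx":0,"dy":0,"dz":0,"hand":0.3}]'
python3 packs.py; python3 plan.py .4135 -.283 .22 72
```

```text
t: 20.45
ee_pos: [0.5235, 0.2206, 0.0809]
tcp_rot: [-0.001, 0.672, 0.741, 0.0]
force: [0.9, 0.4, 0.1]
gripper_width: 0.0514
gripper_force: 0.0
t: 21.65
ee_pos: [0.5236, 0.2203, 0.2215]
tcp_rot: [-0.001, 0.81, 0.587, 0.0]
force: [0.0, 0.2, 0.2]
gripper_width: 0.0601
gripper_force: 0.0
w [-0.0008 -0.0008  0.0009] d after turn [-25.63   2.54   0.07] pos [0.5235 0.2203 0.2213] t 21.7
```

```bash

python3 -m pendant '[{"wx":0,"wy":0,"wz":0.001,"dx":-0.95,"dy":0.095,"dz":0,"hand":0.3},{"wx":0,"wy":0,"wz":0,"dx":-0.95,"dy":0.095,"dz":0,"hand":0.3},{"wx":0,"wy":0,"wz":0,"dx":-0.95,"dy":0.095,"dz":0,"hand":0.3},{"wx":0,"wy":0,"wz":0,"dx":-0.95,"dy":0.095,"dz":0,"hand":0.3},{"wx":0,"wy":0,"wz":0,"dx":-0.95,"dy":0.095,"dz":0,"hand":0.3},{"wx":0,"wy":0,"wz":0,"dx":-0.95,"dy":0.095,"dz":0,"hand":0.3},{"wx":0,"wy":0,"wz":0,"dx":-0.95,"dy":0.095,"dz":0,"hand":0.3},{"wx":0,"wy":0,"wz":0,"dx":-0.95,"dy":0.095,"dz":0,"hand":0.3},{"wx":0,"wy":0,"wz":0,"dx":-0.95,"dy":0.095,"dz":0,"hand":0.3},{"wx":0,"wy":0,"wz":0,"dx":-0.95,"dy":0.095,"dz":0,"hand":0.3},{"wx":0,"wy":0,"wz":0,"dx":-0.95,"dy":0.095,"dz":0,"hand":0.3},{"wx":0,"wy":0,"wz":0,"dx":-0.95,"dy":0.095,"dz":0,"hand":0.3}]'
python3 -m pendant '[{"wx":0,"wy":0,"wz":0,"dx":-0.95,"dy":0.095,"dz":0,"hand":0.3},{"wx":0,"wy":0,"wz":0,"dx":-0.95,"dy":0.095,"dz":0,"hand":0.3},{"wx":0,"wy":0,"wz":0,"dx":-0.95,"dy":0.095,"dz":0,"hand":0.3},{"wx":0,"wy":0,"wz":0,"dx":-0.95,"dy":0.095,"dz":0,"hand":0.3},{"wx":0,"wy":0,"wz":0,"dx":-0.95,"dy":0.095,"dz":0,"hand":0.3},{"wx":0,"wy":0,"wz":0,"dx":-0.95,"dy":0.095,"dz":0,"hand":0.3},{"wx":0,"wy":0,"wz":0,"dx":-0.95,"dy":0.095,"dz":0,"hand":0.3},{"wx":0,"wy":0,"wz":0,"dx":-0.95,"dy":0.095,"dz":0,"hand":0.3},{"wx":0,"wy":0,"wz":0,"dx":-0.95,"dy":0.095,"dz":0,"hand":0.3},{"wx":0,"wy":0,"wz":0,"dx":-0.95,"dy":0.095,"dz":0,"hand":0.3},{"wx":0,"wy":0,"wz":0,"dx":-0.95,"dy":0.095,"dz":0,"hand":0.3},{"wx":0,"wy":0,"wz":0,"dx":-0.95,"dy":0.095,"dz":0,"hand":0.3}]'
python3 -m pendant '[{"wx":0,"wy":0,"wz":0,"dx":-0.95,"dy":0.095,"dz":0,"hand":0.3},{"wx":0,"wy":0,"wz":0,"dx":-0.95,"dy":0.095,"dz":0,"hand":0.3},{"wx":0,"wy":0,"wz":0,"dx":-0.93,"dy":0.095,"dz":0,"hand":0.3},{"wx":0,"wy":0,"wz":0,"dx":0,"dy":0,"dz":0,"hand":0.3},{"wx":0,"wy":0,"wz":0,"dx":0,"dy":0,"dz":0,"hand":0.3}]'
python3 packs.py; python3 plan.py .4135 -.283 .068 72
```

```text
t: 22.9
ee_pos: [0.474, -0.0042, 0.2207]
tcp_rot: [-0.001, 0.809, 0.588, 0.0]
force: [0.8, 0.3, 0.3]
gripper_width: 0.0594
gripper_force: 0.0
t: 24.1
ee_pos: [0.4247, -0.228, 0.2203]
tcp_rot: [-0.001, 0.809, 0.588, -0.0]
force: [0.3, -0.4, 0.3]
gripper_width: 0.0597
gripper_force: 0.0
t: 24.6
ee_pos: [0.4127, -0.2827, 0.2199]
tcp_rot: [-0.001, 0.809, 0.587, -0.0]
force: [-0.9, -0.5, -0.7]
gripper_width: 0.0597
gripper_force: 0.0
stem 555.6,-274.7 z0.088 size 29.3x26.6 an 27.4 | case ctr 556,-274 size 92x39 yaw 28.0
stem 413.4,-282.4 z0.088 size 26.6x27.7 an 72.9 | case ctr 414,-282 size 38x91 yaw -18.0
w [-0.0011 -0.0007 -0.0005] d after turn [-0.02  0.04  7.6 ] pos [ 0.4128 -0.2823  0.2199] t 24.65
```

Pack C is unmoved. Now to descend, grip, lift and turn to 95.65°.

```bash

python3 -m pendant '[{"wx":0,"wy":0,"wz":0,"dx":0,"dy":0.04,"dz":0.95,"hand":0.3},{"wx":0,"wy":0,"wz":0,"dx":0,"dy":0,"dz":0.95,"hand":0.3},{"wx":0,"wy":0,"wz":0,"dx":0,"dy":0,"dz":0.95,"hand":0.3},{"wx":0,"wy":0,"wz":0,"dx":0,"dy":0,"dz":0.95,"hand":0.3},{"wx":0,"wy":0,"wz":0,"dx":0,"dy":0,"dz":0.95,"hand":0.3},{"wx":0,"wy":0,"wz":0,"dx":0,"dy":0,"dz":0.95,"hand":0.3},{"wx":0,"wy":0,"wz":0,"dx":0,"dy":0,"dz":0.95,"hand":0.3},{"wx":0,"wy":0,"wz":0,"dx":0,"dy":0,"dz":0.95,"hand":0.3},{"wx":0,"wy":0,"wz":0,"dx":0,"dy":0,"dz":0,"hand":0.3},{"wx":0,"wy":0,"wz":0,"dx":0,"dy":0,"dz":0,"hand":0.3}]'
python3 -m pendant '[{"wx":0,"wy":0,"wz":0,"dx":0,"dy":0,"dz":0,"hand":0.6},{"wx":0,"wy":0,"wz":0,"dx":0,"dy":0,"dz":0,"hand":0.8},{"wx":0,"wy":0,"wz":0,"dx":0,"dy":0,"dz":0,"hand":1},{"wx":0,"wy":0,"wz":0,"dx":0,"dy":0,"dz":0,"hand":1},{"wx":0,"wy":0,"wz":0,"dx":0,"dy":0,"dz":0,"hand":1},{"wx":0,"wy":0,"wz":0,"dx":0,"dy":0,"dz":0,"hand":1}]' 50
python3 -m pendant '[{"wx":0,"wy":0,"wz":0,"dx":0,"dy":0,"dz":-0.5,"hand":1},{"wx":0,"wy":0,"wz":0,"dx":0,"dy":0,"dz":-1,"hand":1},{"wx":0,"wy":0,"wz":0,"dx":0,"dy":0,"dz":-1,"hand":1},{"wx":0,"wy":0,"wz":0,"dx":0,"dy":0,"dz":-1,"hand":1},{"wx":0,"wy":0,"wz":0,"dx":0,"dy":0,"dz":-1,"hand":1},{"wx":0,"wy":0,"wz":-0.05,"dx":0,"dy":0,"dz":-1,"hand":1},{"wx":0,"wy":0,"wz":-0.05,"dx":0,"dy":0,"dz":-1,"hand":1},{"wx":0,"wy":0,"wz":-0.05,"dx":0,"dy":0,"dz":-1,"hand":1},{"wx":0,"wy":0,"wz":-0.047,"dx":0,"dy":0,"dz":-1,"hand":1},{"wx":0,"wy":0,"wz":0,"dx":0,"dy":0,"dz":0,"hand":1}]'
python3 plan.py .5285 .1707 .24 95.65
```

```text
t: 25.65
ee_pos: [0.4136, -0.2824, 0.0683]
tcp_rot: [-0.001, 0.809, 0.587, -0.0]
force: [0.4, 0.6, 0.6]
gripper_width: 0.0599
gripper_force: 0.0
t: 26.25
ee_pos: [0.4136, -0.283, 0.0687]
tcp_rot: [-0.001, 0.81, 0.587, 0.0]
force: [-0.1, 2.7, 7.0]
gripper_width: 0.0273
gripper_force: 53.6
t: 27.25
ee_pos: [0.414, -0.2835, 0.2405]
tcp_rot: [0.001, 0.672, 0.741, 0.0]
force: [-0.4, -0.1, -3.0]
gripper_width: 0.0279
gripper_force: 52.6
w [ 0.0007  0.0005 -0.0005] d after turn [2.204e+01 7.930e+00 2.000e-02] pos [ 0.414  -0.2835  0.2405] t 27.25
```

```bash

python3 -m pendant '[{"wx":0,"wy":0,"wz":0,"dx":0.92,"dy":0.33,"dz":0,"hand":1},{"wx":0,"wy":0,"wz":0,"dx":0.92,"dy":0.33,"dz":0,"hand":1},{"wx":0,"wy":0,"wz":0,"dx":0.92,"dy":0.33,"dz":0,"hand":1},{"wx":0,"wy":0,"wz":0,"dx":0.92,"dy":0.33,"dz":0,"hand":1},{"wx":0,"wy":0,"wz":0,"dx":0.92,"dy":0.33,"dz":0,"hand":1},{"wx":0,"wy":0,"wz":0,"dx":0.92,"dy":0.33,"dz":0,"hand":1},{"wx":0,"wy":0,"wz":0,"dx":0.92,"dy":0.33,"dz":0,"hand":1},{"wx":0,"wy":0,"wz":0,"dx":0.92,"dy":0.33,"dz":0,"hand":1},{"wx":0,"wy":0,"wz":0,"dx":0.92,"dy":0.33,"dz":0,"hand":1},{"wx":0,"wy":0,"wz":0,"dx":0.92,"dy":0.33,"dz":0,"hand":1},{"wx":0,"wy":0,"wz":0,"dx":0.92,"dy":0.33,"dz":0,"hand":1},{"wx":0,"wy":0,"wz":0,"dx":0.92,"dy":0.33,"dz":0,"hand":1}]'
python3 -m pendant '[{"wx":0,"wy":0,"wz":0,"dx":0.92,"dy":0.33,"dz":0,"hand":1},{"wx":0,"wy":0,"wz":0,"dx":0.92,"dy":0.33,"dz":0,"hand":1},{"wx":0,"wy":0,"wz":0,"dx":0.92,"dy":0.33,"dz":0,"hand":1},{"wx":0,"wy":0,"wz":0,"dx":0.92,"dy":0.33,"dz":0,"hand":1},{"wx":0,"wy":0,"wz":0,"dx":0.92,"dy":0.33,"dz":0,"hand":1},{"wx":0,"wy":0,"wz":0,"dx":0.92,"dy":0.33,"dz":0,"hand":1},{"wx":0,"wy":0,"wz":0,"dx":0.92,"dy":0.33,"dz":0,"hand":1},{"wx":0,"wy":0,"wz":0,"dx":0.92,"dy":0.33,"dz":0,"hand":1},{"wx":0,"wy":0,"wz":0,"dx":0.92,"dy":0.33,"dz":0,"hand":1},{"wx":0,"wy":0,"wz":0,"dx":0.92,"dy":0.33,"dz":0,"hand":1},{"wx":0,"wy":0,"wz":0,"dx":0.92,"dy":0.33,"dz":0,"hand":1},{"wx":0,"wy":0,"wz":0,"dx":0.92,"dy":0.33,"dz":0,"hand":1}]'
python3 -m pendant '[{"wx":0,"wy":0,"wz":0,"dx":0,"dy":0,"dz":0.6,"hand":1},{"wx":0,"wy":0,"wz":0,"dx":0,"dy":0,"dz":0.9,"hand":1},{"wx":0,"wy":0,"wz":0,"dx":0,"dy":0,"dz":1,"hand":1},{"wx":0,"wy":0,"wz":0,"dx":0,"dy":0,"dz":1,"hand":1},{"wx":0,"wy":0,"wz":0,"dx":0,"dy":0,"dz":1,"hand":1},{"wx":0,"wy":0,"wz":0,"dx":0,"dy":0,"dz":0,"hand":1},{"wx":0,"wy":0,"wz":0,"dx":0,"dy":0,"dz":0,"hand":1}]'
python3 plan.py .5285 .1707 .081 95.65
python3 - <<'E'
from h import *
T=tool();c=save("wrist","w5",s=1.25)
E
```

```text
t: 28.45
ee_pos: [0.4709, -0.0549, 0.2371]
tcp_rot: [-0.002, 0.674, 0.739, -0.0]
force: [0.7, -1.0, -3.0]
gripper_width: 0.0276
gripper_force: 52.4
t: 29.65
ee_pos: [0.5286, 0.1723, 0.2373]
tcp_rot: [-0.002, 0.674, 0.739, -0.001]
force: [-0.1, -0.8, -3.1]
gripper_width: 0.0273
gripper_force: 52.4
t: 30.35
ee_pos: [0.5285, 0.1714, 0.1482]
tcp_rot: [-0.002, 0.673, 0.74, -0.0]
force: [1.2, 0.8, -1.7]
gripper_width: 0.0275
gripper_force: 52.3
w [-0.0013 -0.0009 -0.002 ] d after turn [-0.03 -0.    3.36] pos [0.5285 0.1714 0.1482] t 30.35
```

View pics/w5.png

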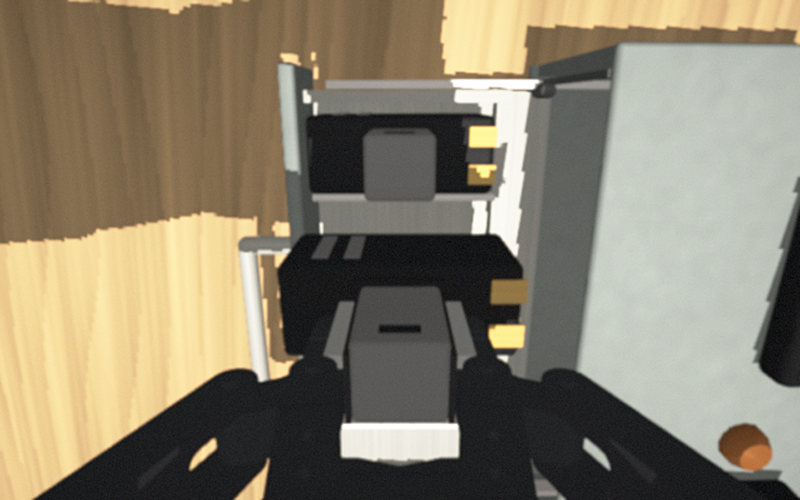

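Pack 1 sits flat in the left bay at (400,155), and pack 2 is square over its own bay. I'll lower, release and move on to pack B.

```bash

python3 -m pendant '[{"wx":0,"wy":0,"wz":-0.002,"dx":-0.03,"dy":0,"dz":0.4,"hand":1},{"wx":0,"wy":0,"wz":0,"dx":0,"dy":0,"dz":0.5,"hand":1},{"wx":0,"wy":0,"wz":0,"dx":0,"dy":0,"dz":0.5,"hand":1},{"wx":0,"wy":0,"wz":0,"dx":0,"dy":0,"dz":0.5,"hand":1},{"wx":0,"wy":0,"wz":0,"dx":0,"dy":0,"dz":0.5,"hand":1},{"wx":0,"wy":0,"wz":0,"dx":0,"dy":0,"dz":0.5,"hand":1},{"wx":0,"wy":0,"wz":0,"dx":0,"dy":0,"dz":0.45,"hand":1},{"wx":0,"wy":0,"wz":0,"dx":0,"dy":0,"dz":0,"hand":1},{"wx":0,"wy":0,"wz":0,"dx":0,"dy":0,"dz":0,"hand":1}]'
python3 -m pendant '[{"wx":0,"wy":0,"wz":0,"dx":0,"dy":0,"dz":0.02,"hand":1},{"wx":0,"wy":0,"wz":0,"dx":0,"dy":0,"dz":0,"hand":0.7},{"wx":0,"wy":0,"wz":0,"dx":0,"dy":0,"dz":0,"hand":0.4},{"wx":0,"wy":0,"wz":0,"dx":0,"dy":0,"dz":0,"hand":0.4},{"wx":0,"wy":0,"wz":0,"dx":0,"dy":0,"dz":0,"hand":0.4}]'
python3 -m pendant '[{"wx":0,"wy":0,"wz":0,"dx":0,"dy":0,"dz":-0.6,"hand":0.4},{"wx":0,"wy":0,"wz":0,"dx":0,"dy":0,"dz":-1,"hand":0.4},{"wx":0,"wy":0,"wz":0,"dx":0,"dy":0,"dz":-1,"hand":0.4},{"wx":0,"wy":0,"wz":0,"dx":0,"dy":0,"dz":-1,"hand":0.4},{"wx":0,"wy":0,"wz":0,"dx":0,"dy":0,"dz":-1,"hand":0.4},{"wx":0,"wy":0,"wz":0,"dx":0,"dy":0,"dz":-1,"hand":0.4},{"wx":0,"wy":0,"wz":0,"dx":0,"dy":0,"dz":-1,"hand":0.3},{"wx":0,"wy":0,"wz":-0.022,"dx":0,"dy":0,"dz":-0.4,"hand":0.3},{"wx":0,"wy":0,"wz":0,"dx":0,"dy":0,"dz":0,"hand":0.3}]'
python3 plan.py .4225 -.155 .22 98.3
```

```text
t: 31.3
ee_pos: [0.5286, 0.1714, 0.081]
tcp_rot: [-0.001, 0.671, 0.742, -0.0]
force: [0.4, -0.2, -2.7]
gripper_width: 0.0271
gripper_force: 53.1
t: 31.8
ee_pos: [0.5288, 0.1714, 0.0813]
tcp_rot: [-0.001, 0.671, 0.742, 0.0]
force: [0.5, -0.2, -0.9]
gripper_width: 0.0512
gripper_force: 0.0
t: 32.7
ee_pos: [0.5293, 0.1712, 0.2232]
tcp_rot: [-0.0, 0.653, 0.757, 0.001]
force: [0.8, -0.5, -0.3]
gripper_width: 0.0596
gripper_force: 0.0
w [ 0.0008 -0.0012  0.0011] d after turn [-15.37  -7.64   0.16] pos [0.5293 0.1712 0.2232] t 32.7
```

```bash

python3 -m pendant '[{"wx":0,"wy":0,"wz":0,"dx":-0.9,"dy":-0.45,"dz":0.16,"hand":0.3},{"wx":0,"wy":0,"wz":0,"dx":-0.9,"dy":-0.45,"dz":0,"hand":0.3},{"wx":0,"wy":0,"wz":0,"dx":-0.9,"dy":-0.45,"dz":0,"hand":0.3},{"wx":0,"wy":0,"wz":0,"dx":-0.9,"dy":-0.45,"dz":0,"hand":0.3},{"wx":0,"wy":0,"wz":0,"dx":-0.9,"dy":-0.45,"dz":0,"hand":0.3},{"wx":0,"wy":0,"wz":0,"dx":-0.9,"dy":-0.45,"dz":0,"hand":0.3},{"wx":0,"wy":0,"wz":0,"dx":-0.9,"dy":-0.45,"dz":0,"hand":0.3},{"wx":0,"wy":0,"wz":0,"dx":-0.9,"dy":-0.45,"dz":0,"hand":0.3},{"wx":0,"wy":0,"wz":0,"dx":-0.9,"dy":-0.45,"dz":0,"hand":0.3},{"wx":0,"wy":0,"wz":0,"dx":-0.9,"dy":-0.45,"dz":0,"hand":0.3},{"wx":0,"wy":0,"wz":0,"dx":-0.9,"dy":-0.45,"dz":0,"hand":0.3},{"wx":0,"wy":0,"wz":0,"dx":-0.9,"dy":-0.45,"dz":0,"hand":0.3}]'
python3 -m pendant '[{"wx":0,"wy":0,"wz":0,"dx":-0.9,"dy":-0.45,"dz":0,"hand":0.3},{"wx":0,"wy":0,"wz":0,"dx":-0.9,"dy":-0.45,"dz":0,"hand":0.3},{"wx":0,"wy":0,"wz":0,"dx":-0.9,"dy":-0.45,"dz":0,"hand":0.3},{"wx":0,"wy":0,"wz":0,"dx":-0.9,"dy":-0.45,"dz":0,"hand":0.3},{"wx":0,"wy":0,"wz":0,"dx":-0.97,"dy":-0.45,"dz":0,"hand":0.3},{"wx":0,"wy":0,"wz":0,"dx":0,"dy":0,"dz":0,"hand":0.3},{"wx":0,"wy":0,"wz":0,"dx":0,"dy":0,"dz":0,"hand":0.3}]'
python3 packs.py; python3 plan.py .4225 -.155 .068 98.3
```

```text
t: 33.9
ee_pos: [0.453, -0.0591, 0.2173]
tcp_rot: [-0.002, 0.654, 0.756, -0.0]
force: [0.9, -0.4, 0.7]
gripper_width: 0.0596
gripper_force: 0.0
t: 34.6
ee_pos: [0.4221, -0.1553, 0.2173]
tcp_rot: [-0.002, 0.654, 0.756, 0.0]
force: [1.3, 1.0, -0.2]
gripper_width: 0.0599
gripper_force: 0.0
stem 422.1,-153.5 z0.088 size 27.8x26.2 an 8.7 | case ctr 422,-153 size 91x39 yaw 9.5
stem 549.6,-182.4 z0.088 size 28.9x27.5 an 23.2 | case ctr 550,-182 size 92x39 yaw 22.9
w [-0.0008 -0.0012  0.0003] d after turn [-0.    0.01  7.46] pos [ 0.4223 -0.155   0.2173] t 34.65
```

```bash

python3 -m pendant '[{"wx":0,"wy":0,"wz":-0.004,"dx":0.05,"dy":0,"dz":0.9,"hand":0.3},{"wx":0,"wy":0,"wz":0,"dx":0,"dy":0,"dz":0.93,"hand":0.3},{"wx":0,"wy":0,"wz":0,"dx":0,"dy":0,"dz":0.93,"hand":0.3},{"wx":0,"wy":0,"wz":0,"dx":0,"dy":0,"dz":0.93,"hand":0.3},{"wx":0,"wy":0,"wz":0,"dx":0,"dy":0,"dz":0.93,"hand":0.3},{"wx":0,"wy":0,"wz":0,"dx":0,"dy":0,"dz":0.93,"hand":0.3},{"wx":0,"wy":0,"wz":0,"dx":0,"dy":0,"dz":0.93,"hand":0.3},{"wx":0,"wy":0,"wz":0,"dx":0,"dy":0,"dz":0.93,"hand":0.3},{"wx":0,"wy":0,"wz":0,"dx":0,"dy":0,"dz":0,"hand":0.3},{"wx":0,"wy":0,"wz":0,"dx":0,"dy":0,"dz":0,"hand":0.3}]'
python3 -m pendant '[{"wx":0,"wy":0,"wz":0,"dx":0,"dy":0,"dz":0,"hand":0.6},{"wx":0,"wy":0,"wz":0,"dx":0,"dy":0,"dz":0,"hand":0.8},{"wx":0,"wy":0,"wz":0,"dx":0,"dy":0,"dz":0,"hand":1},{"wx":0,"wy":0,"wz":0,"dx":0,"dy":0,"dz":0,"hand":1},{"wx":0,"wy":0,"wz":0,"dx":0,"dy":0,"dz":0,"hand":1},{"wx":0,"wy":0,"wz":0,"dx":0,"dy":0,"dz":0,"hand":1}]' 50
python3 -m pendant '[{"wx":0,"wy":0,"wz":0,"dx":0,"dy":0,"dz":-0.5,"hand":1},{"wx":0,"wy":0,"wz":0,"dx":0,"dy":0,"dz":-1,"hand":1},{"wx":0,"wy":0,"wz":0,"dx":0,"dy":0,"dz":-1,"hand":1},{"wx":0,"wy":0,"wz":0,"dx":0,"dy":0,"dz":-1,"hand":1},{"wx":0,"wy":0,"wz":0,"dx":0,"dy":0,"dz":-1,"hand":1},{"wx":0,"wy":0,"wz":0,"dx":0,"dy":0,"dz":-1,"hand":1},{"wx":0,"wy":0,"wz":0.026,"dx":0,"dy":0,"dz":-1,"hand":1},{"wx":0,"wy":0,"wz":0,"dx":0,"dy":0,"dz":-1,"hand":1},{"wx":0,"wy":0,"wz":0,"dx":0,"dy":0,"dz":-1,"hand":1},{"wx":0,"wy":0,"wz":0,"dx":0,"dy":0,"dz":0,"hand":1}]'
python3 plan.py .5334 .1209 .24 95.65
```

```text
t: 35.65
ee_pos: [0.4222, -0.1536, 0.0696]
tcp_rot: [-0.001, 0.65, 0.76, 0.0]
force: [-0.3, 0.2, 0.5]
gripper_width: 0.0601
gripper_force: 0.0
t: 36.25
ee_pos: [0.4224, -0.1542, 0.07]
tcp_rot: [-0.001, 0.65, 0.76, 0.0]
force: [1.0, 1.0, 7.8]
gripper_width: 0.0278
gripper_force: 55.0
t: 37.25
ee_pos: [0.4227, -0.1546, 0.2417]
tcp_rot: [0.001, 0.671, 0.742, 0.001]
force: [1.0, -0.1, -4.2]
gripper_width: 0.0275
gripper_force: 53.7
w [ 0.0009 -0.      0.0008] d after turn [13.17  6.86  0.08] pos [ 0.4227 -0.1546  0.2417] t 37.25
```

```bash

python3 -m pendant '[{"wx":0,"wy":0,"wz":0,"dx":0.88,"dy":0.46,"dz":0,"hand":1},{"wx":0,"wy":0,"wz":0,"dx":0.88,"dy":0.46,"dz":0,"hand":1},{"wx":0,"wy":0,"wz":0,"dx":0.88,"dy":0.46,"dz":0,"hand":1},{"wx":0,"wy":0,"wz":0,"dx":0.88,"dy":0.46,"dz":0,"hand":1},{"wx":0,"wy":0,"wz":0,"dx":0.88,"dy":0.46,"dz":0,"hand":1},{"wx":0,"wy":0,"wz":0,"dx":0.88,"dy":0.46,"dz":0,"hand":1},{"wx":0,"wy":0,"wz":0,"dx":0.88,"dy":0.46,"dz":0,"hand":1},{"wx":0,"wy":0,"wz":0,"dx":0.88,"dy":0.46,"dz":0,"hand":1},{"wx":0,"wy":0,"wz":0,"dx":0.88,"dy":0.46,"dz":0,"hand":1},{"wx":0,"wy":0,"wz":0,"dx":0.88,"dy":0.46,"dz":0,"hand":1},{"wx":0,"wy":0,"wz":0,"dx":0.88,"dy":0.46,"dz":0,"hand":1},{"wx":0,"wy":0,"wz":0,"dx":0.88,"dy":0.46,"dz":0,"hand":1}]'
python3 -m pendant '[{"wx":0,"wy":0,"wz":0,"dx":0.88,"dy":0.46,"dz":0,"hand":1},{"wx":0,"wy":0,"wz":0,"dx":0.88,"dy":0.44,"dz":0,"hand":1},{"wx":0,"wy":0,"wz":0,"dx":0.84,"dy":0.42,"dz":0,"hand":1},{"wx":0,"wy":0,"wz":0,"dx":0,"dy":0,"dz":0.6,"hand":1},{"wx":0,"wy":0,"wz":0,"dx":0,"dy":0,"dz":0.9,"hand":1},{"wx":0,"wy":0,"wz":0,"dx":0,"dy":0,"dz":1,"hand":1},{"wx":0,"wy":0,"wz":0,"dx":0,"dy":0,"dz":1,"hand":1},{"wx":0,"wy":0,"wz":0,"dx":0,"dy":0,"dz":1,"hand":1},{"wx":0,"wy":0,"wz":0,"dx":0,"dy":0,"dz":0,"hand":1},{"wx":0,"wy":0,"wz":0,"dx":0,"dy":0,"dz":0,"hand":1}]'
python3 plan.py .5334 .1209 .082 95.65
```

```text
t: 38.45
ee_pos: [0.5107, 0.0675, 0.2382]
tcp_rot: [-0.002, 0.671, 0.742, -0.001]
force: [0.6, -0.5, -3.3]
gripper_width: 0.0276
gripper_force: 53.5
t: 39.45
ee_pos: [0.5315, 0.121, 0.1492]
tcp_rot: [-0.002, 0.671, 0.742, -0.0]
force: [0.1, 1.5, -2.3]
gripper_width: 0.0269
gripper_force: 53.4
w [-0.0014 -0.0009  0.0006] d after turn [-0.01  0.09  3.36] pos [0.5315 0.121  0.1492] t 39.45
```

```bash

python3 -m pendant '[{"wx":0,"wy":0,"wz":0,"dx":0,"dy":0.09,"dz":0.4,"hand":1},{"wx":0,"wy":0,"wz":0,"dx":0,"dy":0,"dz":0.5,"hand":1},{"wx":0,"wy":0,"wz":0,"dx":0,"dy":0,"dz":0.5,"hand":1},{"wx":0,"wy":0,"wz":0,"dx":0,"dy":0,"dz":0.5,"hand":1},{"wx":0,"wy":0,"wz":0,"dx":0,"dy":0,"dz":0.5,"hand":1},{"wx":0,"wy":0,"wz":0,"dx":0,"dy":0,"dz":0.5,"hand":1},{"wx":0,"wy":0,"wz":0,"dx":0,"dy":0,"dz":0.45,"hand":1},{"wx":0,"wy":0,"wz":0,"dx":0,"dy":0,"dz":0,"hand":1},{"wx":0,"wy":0,"wz":0,"dx":0,"dy":0,"dz":0,"hand":1}]'
python3 -m pendant '[{"wx":0,"wy":0,"wz":0,"dx":0,"dy":0,"dz":0.02,"hand":1},{"wx":0,"wy":0,"wz":0,"dx":0,"dy":0,"dz":0,"hand":0.7},{"wx":0,"wy":0,"wz":0,"dx":0,"dy":0,"dz":0,"hand":0.4},{"wx":0,"wy":0,"wz":0,"dx":0,"dy":0,"dz":0,"hand":0.4},{"wx":0,"wy":0,"wz":0,"dx":0,"dy":0,"dz":0,"hand":0.4}]'
python3 -m pendant '[{"wx":0,"wy":0,"wz":0,"dx":0,"dy":0,"dz":-0.6,"hand":0.4},{"wx":0,"wy":0,"wz":0,"dx":0,"dy":0,"dz":-1,"hand":0.4},{"wx":0,"wy":0,"wz":0,"dx":0,"dy":0,"dz":-1,"hand":0.4},{"wx":0,"wy":0,"wz":0,"dx":0,"dy":0,"dz":-1,"hand":0.4},{"wx":0,"wy":0,"wz":0,"dx":0,"dy":0,"dz":-1,"hand":0.4},{"wx":0,"wy":0,"wz":0,"dx":0,"dy":0,"dz":-1,"hand":0.4},{"wx":0,"wy":0,"wz":0,"dx":0,"dy":0,"dz":-1,"hand":0.3},{"wx":0,"wy":0,"wz":-0.05,"dx":0,"dy":0,"dz":-0.4,"hand":0.3},{"wx":0,"wy":0,"wz":-0.05,"dx":0,"dy":0,"dz":0,"hand":0.3},{"wx":0,"wy":0,"wz":-0.043,"dx":0,"dy":0,"dz":0,"hand":0.3},{"wx":0,"wy":0,"wz":0,"dx":0,"dy":0,"dz":0,"hand":0.3}]'
python3 plan.py .5497 -.1823 .22 112.8
```

```text
t: 40.35
ee_pos: [0.5335, 0.1217, 0.0821]
tcp_rot: [-0.001, 0.671, 0.742, -0.0]
force: [-0.8, 0.3, -3.7]
gripper_width: 0.0274
gripper_force: 54.3
t: 40.85
ee_pos: [0.5337, 0.1217, 0.0824]
tcp_rot: [-0.001, 0.671, 0.742, 0.0]
force: [0.2, 0.1, -0.2]
gripper_width: 0.0514
gripper_force: 0.0
t: 41.95
ee_pos: [0.5338, 0.1214, 0.2231]
tcp_rot: [-0.001, 0.552, 0.834, 0.001]
force: [0.7, -0.1, -1.0]
gripper_width: 0.0598
gripper_force: 0.0
w [-0.     -0.0011  0.0015] d after turn [-14.31  -5.15   0.15] pos [0.5338 0.1214 0.2231] t 41.95
```

```bash

python3 -m pendant '[{"wx":0,"wy":0,"wz":0.001,"dx":-0.9,"dy":-0.32,"dz":0.1,"hand":0.3},{"wx":0,"wy":0,"wz":0,"dx":-0.9,"dy":-0.32,"dz":0,"hand":0.3},{"wx":0,"wy":0,"wz":0,"dx":-0.9,"dy":-0.32,"dz":0,"hand":0.3},{"wx":0,"wy":0,"wz":0,"dx":-0.9,"dy":-0.32,"dz":0,"hand":0.3},{"wx":0,"wy":0,"wz":0,"dx":-0.9,"dy":-0.32,"dz":0,"hand":0.3},{"wx":0,"wy":0,"wz":0,"dx":-0.9,"dy":-0.32,"dz":0,"hand":0.3},{"wx":0,"wy":0,"wz":0,"dx":-0.9,"dy":-0.32,"dz":0,"hand":0.3},{"wx":0,"wy":0,"wz":0,"dx":-0.9,"dy":-0.32,"dz":0,"hand":0.3},{"wx":0,"wy":0,"wz":0,"dx":-0.9,"dy":-0.32,"dz":0,"hand":0.3},{"wx":0,"wy":0,"wz":0,"dx":-0.9,"dy":-0.32,"dz":0,"hand":0.3},{"wx":0,"wy":0,"wz":0,"dx":-0.9,"dy":-0.32,"dz":0,"hand":0.3},{"wx":0,"wy":0,"wz":0,"dx":-0.9,"dy":-0.32,"dz":0,"hand":0.3}]'
python3 -m pendant '[{"wx":0,"wy":0,"wz":0,"dx":-0.9,"dy":-0.32,"dz":0,"hand":0.3},{"wx":0,"wy":0,"wz":0,"dx":-0.9,"dy":-0.32,"dz":0,"hand":0.3},{"wx":0,"wy":0,"wz":0,"dx":-0.9,"dy":-0.32,"dz":0,"hand":0.3},{"wx":0,"wy":0,"wz":0,"dx":-0.81,"dy":-0.32,"dz":0,"hand":0.3},{"wx":0,"wy":0,"wz":0,"dx":0,"dy":0,"dz":0,"hand":0.3},{"wx":0,"wy":0,"wz":0,"dx":0,"dy":0,"dz":0,"hand":0.3}]'
python3 packs.py; python3 plan.py .5497 -.1823 .068 112.8
```

```text
t: 43.15
ee_pos: [0.5466, -0.1083, 0.2203]
tcp_rot: [-0.001, 0.555, 0.832, 0.0]
force: [0.6, 0.6, -0.3]
gripper_width: 0.0598
gripper_force: 0.0
t: 43.75
ee_pos: [0.5501, -0.1821, 0.2196]
tcp_rot: [-0.001, 0.554, 0.832, 0.0]
force: [-0.0, 0.7, 0.3]
gripper_width: 0.0595
gripper_force: 0.0
stem 549.8,-182.4 z0.088 size 28.0x26.7 an 23.2 | case ctr 550,-182 size 91x39 yaw 22.9
stem 555.3,-274.7 z0.088 size 28.5x27.2 an 28.0 | case ctr 559,-272 size 83x39 yaw 28.0
w [-0.0004 -0.0013 -0.0005] d after turn [-0.02 -0.04  7.58] pos [ 0.5502 -0.1817  0.2196] t 43.8
```

```bash

python3 -m pendant '[{"wx":0,"wy":0,"wz":0,"dx":-0.02,"dy":-0.02,"dz":0.95,"hand":0.3},{"wx":0,"wy":0,"wz":0,"dx":0,"dy":0,"dz":0.95,"hand":0.3},{"wx":0,"wy":0,"wz":0,"dx":0,"dy":0,"dz":0.95,"hand":0.3},{"wx":0,"wy":0,"wz":0,"dx":0,"dy":0,"dz":0.95,"hand":0.3},{"wx":0,"wy":0,"wz":0,"dx":0,"dy":0,"dz":0.95,"hand":0.3},{"wx":0,"wy":0,"wz":0,"dx":0,"dy":0,"dz":0.95,"hand":0.3},{"wx":0,"wy":0,"wz":0,"dx":0,"dy":0,"dz":0.95,"hand":0.3},{"wx":0,"wy":0,"wz":0,"dx":0,"dy":0,"dz":0.95,"hand":0.3},{"wx":0,"wy":0,"wz":0,"dx":0,"dy":0,"dz":0,"hand":0.3},{"wx":0,"wy":0,"wz":0,"dx":0,"dy":0,"dz":0,"hand":0.3}]'
python3 -m pendant '[{"wx":0,"wy":0,"wz":0,"dx":0,"dy":0,"dz":0,"hand":0.6},{"wx":0,"wy":0,"wz":0,"dx":0,"dy":0,"dz":0,"hand":0.8},{"wx":0,"wy":0,"wz":0,"dx":0,"dy":0,"dz":0,"hand":1},{"wx":0,"wy":0,"wz":0,"dx":0,"dy":0,"dz":0,"hand":1},{"wx":0,"wy":0,"wz":0,"dx":0,"dy":0,"dz":0,"hand":1},{"wx":0,"wy":0,"wz":0,"dx":0,"dy":0,"dz":0,"hand":1}]' 50
python3 -m pendant '[{"wx":0,"wy":0,"wz":0,"dx":0,"dy":0,"dz":-0.5,"hand":1},{"wx":0,"wy":0,"wz":0,"dx":0,"dy":0,"dz":-1,"hand":1},{"wx":0,"wy":0,"wz":0,"dx":0,"dy":0,"dz":-1,"hand":1},{"wx":0,"wy":0,"wz":0,"dx":0,"dy":0,"dz":-1,"hand":1},{"wx":0,"wy":0,"wz":0,"dx":0,"dy":0,"dz":-1,"hand":1},{"wx":0,"wy":0,"wz":0,"dx":0,"dy":0,"dz":-1,"hand":1},{"wx":0,"wy":0,"wz":0.05,"dx":0,"dy":0,"dz":-1,"hand":1},{"wx":0,"wy":0,"wz":0.05,"dx":0,"dy":0,"dz":-1,"hand":1},{"wx":0,"wy":0,"wz":0.043,"dx":0,"dy":0,"dz":-1,"hand":1},{"wx":0,"wy":0,"wz":0,"dx":0,"dy":0,"dz":0,"hand":1}]'
python3 plan.py .5383 .0712 .24 95.65
```

```text
t: 44.8
ee_pos: [0.5499, -0.1819, 0.0681]
tcp_rot: [-0.001, 0.553, 0.833, 0.0]
force: [-0.1, 0.1, 0.6]
gripper_width: 0.0599
gripper_force: 0.0
t: 45.4
ee_pos: [0.5502, -0.1825, 0.0686]
tcp_rot: [-0.001, 0.554, 0.833, 0.0]
force: [0.7, 1.6, 7.3]
gripper_width: 0.0277
gripper_force: 55.0
t: 46.4
ee_pos: [0.5506, -0.1829, 0.2403]
tcp_rot: [0.001, 0.672, 0.74, 0.001]
force: [0.1, -0.1, -3.0]
gripper_width: 0.0278
gripper_force: 53.8
w [ 0.001  -0.0001 -0.0009] d after turn [12.7   0.64  0.02] pos [ 0.5506 -0.1829  0.2403] t 46.4
```

```bash

python3 -m pendant '[{"wx":0,"wy":0,"wz":-0.001,"dx":0.91,"dy":0.046,"dz":0,"hand":1},{"wx":0,"wy":0,"wz":0,"dx":0.91,"dy":0.046,"dz":0,"hand":1},{"wx":0,"wy":0,"wz":0,"dx":0.91,"dy":0.046,"dz":0,"hand":1},{"wx":0,"wy":0,"wz":0,"dx":0.91,"dy":0.046,"dz":0,"hand":1},{"wx":0,"wy":0,"wz":0,"dx":0.91,"dy":0.046,"dz":0,"hand":1},{"wx":0,"wy":0,"wz":0,"dx":0.91,"dy":0.046,"dz":0,"hand":1},{"wx":0,"wy":0,"wz":0,"dx":0.91,"dy":0.046,"dz":0,"hand":1},{"wx":0,"wy":0,"wz":0,"dx":0.91,"dy":0.046,"dz":0,"hand":1},{"wx":0,"wy":0,"wz":0,"dx":0.91,"dy":0.046,"dz":0,"hand":1},{"wx":0,"wy":0,"wz":0,"dx":0.91,"dy":0.046,"dz":0,"hand":1},{"wx":0,"wy":0,"wz":0,"dx":0.91,"dy":0.046,"dz":0,"hand":1},{"wx":0,"wy":0,"wz":0,"dx":0.91,"dy":0.046,"dz":0,"hand":1}]'
python3 -m pendant '[{"wx":0,"wy":0,"wz":0,"dx":0.91,"dy":0.046,"dz":0,"hand":1},{"wx":0,"wy":0,"wz":0,"dx":0.87,"dy":0.046,"dz":0,"hand":1},{"wx":0,"wy":0,"wz":0,"dx":0,"dy":0,"dz":0.6,"hand":1},{"wx":0,"wy":0,"wz":0,"dx":0,"dy":0,"dz":0.9,"hand":1},{"wx":0,"wy":0,"wz":0,"dx":0,"dy":0,"dz":1,"hand":1},{"wx":0,"wy":0,"wz":0,"dx":0,"dy":0,"dz":1,"hand":1},{"wx":0,"wy":0,"wz":0,"dx":0,"dy":0,"dz":1,"hand":1},{"wx":0,"wy":0,"wz":0,"dx":0,"dy":0,"dz":0,"hand":1},{"wx":0,"wy":0,"wz":0,"dx":0,"dy":0,"dz":0,"hand":1}]'
python3 plan.py .5383 .0712 .0808 95.65
```

```text
t: 47.6
ee_pos: [0.5383, 0.0377, 0.237]
tcp_rot: [-0.002, 0.67, 0.743, -0.0]
force: [0.0, -0.4, -3.9]
gripper_width: 0.0274
gripper_force: 53.5
t: 48.5
ee_pos: [0.537, 0.0716, 0.1478]
tcp_rot: [-0.002, 0.671, 0.742, -0.0]
force: [-0.9, -0.2, -2.7]
gripper_width: 0.0273
gripper_force: 53.5
w [-0.0013 -0.001   0.0011] d after turn [-0.03  0.06  3.35] pos [0.537  0.0716 0.1478] t 48.5
```

```bash

python3 -m pendant '[{"wx":0,"wy":0,"wz":0.001,"dx":-0.03,"dy":0.06,"dz":0.4,"hand":1},{"wx":0,"wy":0,"wz":0,"dx":0,"dy":0,"dz":0.5,"hand":1},{"wx":0,"wy":0,"wz":0,"dx":0,"dy":0,"dz":0.5,"hand":1},{"wx":0,"wy":0,"wz":0,"dx":0,"dy":0,"dz":0.5,"hand":1},{"wx":0,"wy":0,"wz":0,"dx":0,"dy":0,"dz":0.5,"hand":1},{"wx":0,"wy":0,"wz":0,"dx":0,"dy":0,"dz":0.5,"hand":1},{"wx":0,"wy":0,"wz":0,"dx":0,"dy":0,"dz":0.45,"hand":1},{"wx":0,"wy":0,"wz":0,"dx":0,"dy":0,"dz":0,"hand":1},{"wx":0,"wy":0,"wz":0,"dx":0,"dy":0,"dz":0,"hand":1}]'
python3 -m pendant '[{"wx":0,"wy":0,"wz":0,"dx":0,"dy":0,"dz":0.02,"hand":1},{"wx":0,"wy":0,"wz":0,"dx":0,"dy":0,"dz":0,"hand":0.7},{"wx":0,"wy":0,"wz":0,"dx":0,"dy":0,"dz":0,"hand":0.4},{"wx":0,"wy":0,"wz":0,"dx":0,"dy":0,"dz":0,"hand":0.4},{"wx":0,"wy":0,"wz":0,"dx":0,"dy":0,"dz":0,"hand":0.4}]'
python3 -m pendant '[{"wx":0,"wy":0,"wz":0,"dx":0,"dy":0,"dz":-0.6,"hand":0.4},{"wx":0,"wy":0,"wz":0,"dx":0,"dy":0,"dz":-1,"hand":0.4},{"wx":0,"wy":0,"wz":0,"dx":0,"dy":0,"dz":-1,"hand":0.4},{"wx":0,"wy":0,"wz":0,"dx":0,"dy":0,"dz":-1,"hand":0.4},{"wx":0,"wy":0,"wz":0,"dx":0,"dy":0,"dz":-1,"hand":0.4},{"wx":0,"wy":0,"wz":0,"dx":0,"dy":0,"dz":-1,"hand":0.4},{"wx":0,"wy":0,"wz":0,"dx":0,"dy":0,"dz":-1,"hand":0.3},{"wx":0,"wy":0,"wz":-0.046,"dx":0,"dy":0,"dz":-0.4,"hand":0.3},{"wx":0,"wy":0,"wz":-0.046,"dx":0,"dy":0,"dz":0,"hand":0.3},{"wx":0,"wy":0,"wz":-0.046,"dx":0,"dy":0,"dz":0,"hand":0.3},{"wx":0,"wy":0,"wz":-0.046,"dx":0,"dy":0,"dz":0,"hand":0.3},{"wx":0,"wy":0,"wz":0,"dx":0,"dy":0,"dz":0,"hand":0.3}]'
python3 plan.py .5555 -.2747 .22 117.8
```

```text
t: 49.4
ee_pos: [0.5384, 0.0712, 0.0806]
tcp_rot: [-0.001, 0.672, 0.741, 0.0]
force: [0.2, -1.1, -4.1]
gripper_width: 0.0277
gripper_force: 54.3
t: 49.9
ee_pos: [0.5386, 0.0712, 0.0809]
tcp_rot: [-0.001, 0.672, 0.741, 0.0]
force: [-0.4, -0.6, -0.3]
gripper_width: 0.0517
gripper_force: 0.0
t: 51.1
ee_pos: [0.5387, 0.0709, 0.2216]
tcp_rot: [-0.001, 0.517, 0.856, 0.001]
force: [-0.2, 0.2, -0.7]
gripper_width: 0.0594
gripper_force: 0.0
w [ 0.     -0.001  -0.0001] d after turn [-15.68  -7.32   0.08] pos [0.5387 0.0709 0.2216] t 51.1
```

```bash

python3 -m pendant '[{"wx":0,"wy":0,"wz":0,"dx":-0.92,"dy":-0.43,"dz":0,"hand":0.3},{"wx":0,"wy":0,"wz":0,"dx":-0.92,"dy":-0.43,"dz":0,"hand":0.3},{"wx":0,"wy":0,"wz":0,"dx":-0.92,"dy":-0.43,"dz":0,"hand":0.3},{"wx":0,"wy":0,"wz":0,"dx":-0.92,"dy":-0.43,"dz":0,"hand":0.3},{"wx":0,"wy":0,"wz":0,"dx":-0.92,"dy":-0.43,"dz":0,"hand":0.3},{"wx":0,"wy":0,"wz":0,"dx":-0.92,"dy":-0.43,"dz":0,"hand":0.3},{"wx":0,"wy":0,"wz":0,"dx":-0.92,"dy":-0.43,"dz":0,"hand":0.3},{"wx":0,"wy":0,"wz":0,"dx":-0.92,"dy":-0.43,"dz":0,"hand":0.3},{"wx":0,"wy":0,"wz":0,"dx":-0.92,"dy":-0.43,"dz":0,"hand":0.3},{"wx":0,"wy":0,"wz":0,"dx":-0.92,"dy":-0.43,"dz":0,"hand":0.3},{"wx":0,"wy":0,"wz":0,"dx":-0.92,"dy":-0.43,"dz":0,"hand":0.3},{"wx":0,"wy":0,"wz":0,"dx":-0.92,"dy":-0.43,"dz":0,"hand":0.3}]'
python3 -m pendant '[{"wx":0,"wy":0,"wz":0,"dx":-0.92,"dy":-0.43,"dz":0,"hand":0.3},{"wx":0,"wy":0,"wz":0,"dx":-0.92,"dy":-0.43,"dz":0,"hand":0.3},{"wx":0,"wy":0,"wz":0,"dx":-0.92,"dy":-0.43,"dz":0,"hand":0.3},{"wx":0,"wy":0,"wz":0,"dx":-0.92,"dy":-0.43,"dz":0,"hand":0.3},{"wx":0,"wy":0,"wz":0,"dx":-0.94,"dy":-0.43,"dz":0,"hand":0.3},{"wx":0,"wy":0,"wz":0,"dx":0,"dy":0,"dz":0,"hand":0.3},{"wx":0,"wy":0,"wz":0,"dx":0,"dy":0,"dz":0,"hand":0.3}]'
python3 packs.py; python3 plan.py .5555 -.2747 .068 117.8
```

```text
t: 52.3
ee_pos: [0.5499, -0.1734, 0.2208]
tcp_rot: [-0.001, 0.519, 0.855, 0.0]
force: [-0.4, -0.1, 0.3]
gripper_width: 0.0599
gripper_force: 0.0
t: 53.0
ee_pos: [0.5548, -0.2745, 0.2199]
tcp_rot: [-0.001, 0.518, 0.855, 0.0]
force: [-0.4, -0.9, -0.2]
gripper_width: 0.0597
gripper_force: 0.0
stem 555.3,-274.5 z0.088 size 27.8x26.1 an 28.4 | case ctr 556,-274 size 91x38 yaw 27.6
w [-0.0003 -0.0013 -0.0012] d after turn [-0.05  0.01  7.6 ] pos [ 0.5549 -0.274   0.22  ] t 53.05
```

```bash

python3 -m pendant '[{"wx":0,"wy":0,"wz":0,"dx":-0.03,"dy":0.01,"dz":0.95,"hand":0.3},{"wx":0,"wy":0,"wz":0,"dx":0,"dy":0,"dz":0.95,"hand":0.3},{"wx":0,"wy":0,"wz":0,"dx":0,"dy":0,"dz":0.95,"hand":0.3},{"wx":0,"wy":0,"wz":0,"dx":0,"dy":0,"dz":0.95,"hand":0.3},{"wx":0,"wy":0,"wz":0,"dx":0,"dy":0,"dz":0.95,"hand":0.3},{"wx":0,"wy":0,"wz":0,"dx":0,"dy":0,"dz":0.95,"hand":0.3},{"wx":0,"wy":0,"wz":0,"dx":0,"dy":0,"dz":0.95,"hand":0.3},{"wx":0,"wy":0,"wz":0,"dx":0,"dy":0,"dz":0.95,"hand":0.3},{"wx":0,"wy":0,"wz":0,"dx":0,"dy":0,"dz":0,"hand":0.3},{"wx":0,"wy":0,"wz":0,"dx":0,"dy":0,"dz":0,"hand":0.3}]'
python3 -m pendant '[{"wx":0,"wy":0,"wz":0,"dx":0,"dy":0,"dz":0,"hand":0.6},{"wx":0,"wy":0,"wz":0,"dx":0,"dy":0,"dz":0,"hand":0.8},{"wx":0,"wy":0,"wz":0,"dx":0,"dy":0,"dz":0,"hand":1},{"wx":0,"wy":0,"wz":0,"dx":0,"dy":0,"dz":0,"hand":1},{"wx":0,"wy":0,"wz":0,"dx":0,"dy":0,"dz":0,"hand":1},{"wx":0,"wy":0,"wz":0,"dx":0,"dy":0,"dz":0,"hand":1}]' 50
python3 -m pendant '[{"wx":0,"wy":0,"wz":0,"dx":0,"dy":0,"dz":-0.5,"hand":1},{"wx":0,"wy":0,"wz":0,"dx":0,"dy":0,"dz":-1,"hand":1},{"wx":0,"wy":0,"wz":0,"dx":0,"dy":0,"dz":-1,"hand":1},{"wx":0,"wy":0,"wz":0,"dx":0,"dy":0,"dz":-1,"hand":1},{"wx":0,"wy":0,"wz":0,"dx":0,"dy":0,"dz":-1,"hand":1},{"wx":0,"wy":0,"wz":0.046,"dx":0,"dy":0,"dz":-1,"hand":1},{"wx":0,"wy":0,"wz":0.046,"dx":0,"dy":0,"dz":-1,"hand":1},{"wx":0,"wy":0,"wz":0.046,"dx":0,"dy":0,"dz":-1,"hand":1},{"wx":0,"wy":0,"wz":0.046,"dx":0,"dy":0,"dz":-1,"hand":1},{"wx":0,"wy":0,"wz":0,"dx":0,"dy":0,"dz":0,"hand":1}]'
python3 plan.py .5433 .0214 .24 95.65
```

```text
t: 54.05
ee_pos: [0.5553, -0.2741, 0.0686]
tcp_rot: [-0.001, 0.517, 0.856, 0.0]
force: [0.0, -0.1, 1.1]
gripper_width: 0.0599
gripper_force: 0.0
t: 54.65
ee_pos: [0.5555, -0.2747, 0.069]
tcp_rot: [-0.0, 0.517, 0.856, 0.0]
force: [1.0, 1.4, 6.3]
gripper_width: 0.0273
gripper_force: 54.8
t: 55.65
ee_pos: [0.5558, -0.2752, 0.241]
tcp_rot: [0.001, 0.672, 0.74, 0.001]
force: [0.8, 0.4, -2.0]
gripper_width: 0.0275
gripper_force: 53.7
w [ 0.0009  0.0002 -0.001 ] d after turn [14.82  0.84  0.05] pos [ 0.5558 -0.2752  0.241 ] t 55.65
```

```bash

python3 -m pendant '[{"wx":0,"wy":0,"wz":-0.001,"dx":0.93,"dy":0.055,"dz":0,"hand":1},{"wx":0,"wy":0,"wz":0,"dx":0.93,"dy":0.055,"dz":0,"hand":1},{"wx":0,"wy":0,"wz":0,"dx":0.93,"dy":0.055,"dz":0,"hand":1},{"wx":0,"wy":0,"wz":0,"dx":0.93,"dy":0.055,"dz":0,"hand":1},{"wx":0,"wy":0,"wz":0,"dx":0.93,"dy":0.055,"dz":0,"hand":1},{"wx":0,"wy":0,"wz":0,"dx":0.93,"dy":0.055,"dz":0,"hand":1},{"wx":0,"wy":0,"wz":0,"dx":0.93,"dy":0.055,"dz":0,"hand":1},{"wx":0,"wy":0,"wz":0,"dx":0.93,"dy":0.055,"dz":0,"hand":1},{"wx":0,"wy":0,"wz":0,"dx":0.93,"dy":0.055,"dz":0,"hand":1},{"wx":0,"wy":0,"wz":0,"dx":0.93,"dy":0.055,"dz":0,"hand":1},{"wx":0,"wy":0,"wz":0,"dx":0.93,"dy":0.055,"dz":0,"hand":1},{"wx":0,"wy":0,"wz":0,"dx":0.93,"dy":0.055,"dz":0,"hand":1}]'
python3 -m pendant '[{"wx":0,"wy":0,"wz":0,"dx":0.93,"dy":0.055,"dz":0,"hand":1},{"wx":0,"wy":0,"wz":0,"dx":0.93,"dy":0.055,"dz":0,"hand":1},{"wx":0,"wy":0,"wz":0,"dx":0.9,"dy":0.055,"dz":0,"hand":1},{"wx":0,"wy":0,"wz":0,"dx":0.88,"dy":0.055,"dz":0,"hand":1},{"wx":0,"wy":0,"wz":0,"dx":0,"dy":0,"dz":0.6,"hand":1},{"wx":0,"wy":0,"wz":0,"dx":0,"dy":0,"dz":0.9,"hand":1},{"wx":0,"wy":0,"wz":0,"dx":0,"dy":0,"dz":1,"hand":1},{"wx":0,"wy":0,"wz":0,"dx":0,"dy":0,"dz":1,"hand":1},{"wx":0,"wy":0,"wz":0,"dx":0,"dy":0,"dz":1,"hand":1},{"wx":0,"wy":0,"wz":0,"dx":0,"dy":0,"dz":0,"hand":1},{"wx":0,"wy":0,"wz":0,"dx":0,"dy":0,"dz":0,"hand":1}]'
python3 plan.py .5433 .0214 .0812 95.65
```

```text
t: 56.85
ee_pos: [0.5459, -0.0498, 0.2384]
tcp_rot: [-0.001, 0.671, 0.742, 0.0]
force: [-0.9, 0.2, -3.7]
gripper_width: 0.0276
gripper_force: 53.5
t: 57.95
ee_pos: [0.543, 0.0216, 0.1487]
tcp_rot: [-0.001, 0.671, 0.742, -0.0]
force: [-0.2, -0.1, -2.6]
gripper_width: 0.0276
gripper_force: 53.5
w [-0.001  -0.001   0.0008] d after turn [-0.01  0.01  3.37] pos [0.543  0.0216 0.1487] t 57.95
```

```bash

python3 -m pendant '[{"wx":0,"wy":0,"wz":0.001,"dx":0,"dy":0,"dz":0.4,"hand":1},{"wx":0,"wy":0,"wz":0,"dx":0,"dy":0,"dz":0.5,"hand":1},{"wx":0,"wy":0,"wz":0,"dx":0,"dy":0,"dz":0.5,"hand":1},{"wx":0,"wy":0,"wz":0,"dx":0,"dy":0,"dz":0.5,"hand":1},{"wx":0,"wy":0,"wz":0,"dx":0,"dy":0,"dz":0.5,"hand":1},{"wx":0,"wy":0,"wz":0,"dx":0,"dy":0,"dz":0.5,"hand":1},{"wx":0,"wy":0,"wz":0,"dx":0,"dy":0,"dz":0.46,"hand":1},{"wx":0,"wy":0,"wz":0,"dx":0,"dy":0,"dz":0,"hand":1},{"wx":0,"wy":0,"wz":0,"dx":0,"dy":0,"dz":0,"hand":1}]'
python3 -m pendant '[{"wx":0,"wy":0,"wz":0,"dx":0,"dy":0,"dz":0.02,"hand":1},{"wx":0,"wy":0,"wz":0,"dx":0,"dy":0,"dz":0,"hand":0.7},{"wx":0,"wy":0,"wz":0,"dx":0,"dy":0,"dz":0,"hand":0.4},{"wx":0,"wy":0,"wz":0,"dx":0,"dy":0,"dz":0,"hand":0.4},{"wx":0,"wy":0,"wz":0,"dx":0,"dy":0,"dz":0,"hand":0.4}]'
python3 -m pendant '[{"wx":0,"wy":0,"wz":0,"dx":0,"dy":0,"dz":-0.6,"hand":0.4},{"wx":0,"wy":0,"wz":0,"dx":0,"dy":0,"dz":-1,"hand":0.4},{"wx":0,"wy":0,"wz":0,"dx":0,"dy":0,"dz":-1,"hand":0.4},{"wx":0,"wy":0,"wz":0,"dx":0,"dy":0,"dz":-1,"hand":0.4},{"wx":0,"wy":0,"wz":0,"dx":0,"dy":0,"dz":-1,"hand":0.4},{"wx":0,"wy":0,"wz":0,"dx":0,"dy":0,"dz":-1,"hand":0.4},{"wx":0,"wy":0,"wz":0,"dx":0,"dy":-1,"dz":0,"hand":0.6},{"wx":0,"wy":0,"wz":0,"dx":0,"dy":-1,"dz":0,"hand":1},{"wx":0,"wy":0,"wz":0,"dx":0,"dy":-1,"dz":0,"hand":1},{"wx":0,"wy":0,"wz":0,"dx":0,"dy":-1,"dz":0,"hand":1},{"wx":0,"wy":0,"wz":0,"dx":0,"dy":-1,"dz":0,"hand":1},{"wx":0,"wy":0,"wz":0,"dx":0,"dy":0,"dz":0,"hand":1}]'
python3 plan.py .3991 .1076 .22 95.65
python3 - <<'E'
from seg import *
T=tool();c=save("wrist","w6",s=1.25); 
W=T@c["hand_eye"];P=cloud(c,W)
a=np.radians(5.65); X=np.array([np.cos(a),np.sin(a)]);Y=np.array([-X[1],X[0]]); p=np.array([.6876,.0558])
for a in stems(c,W,zlo=.09,zhi=.107,box=(.4,.6,-.1,.3),minpts=100):
    q=a[3][:,:2]-p; print(a[0],a[1],np.round([(q@X).min(),(q@X).max(),(q@Y).min(),(q@Y).max()],4))
c=env.camera("top"); im=cv2.resize(c["img"][120:250,220:350],(600,600),interpolation=cv2.INTER_CUBIC); cv2.imwrite("pics/t6.png",im[:,:,::-1])
E
```

```text
t: 58.85
ee_pos: [0.543, 0.0217, 0.0809]
tcp_rot: [-0.001, 0.672, 0.741, 0.0]
force: [-0.4, 0.2, -1.9]
gripper_width: 0.0271
gripper_force: 54.2
t: 59.35
ee_pos: [0.5431, 0.0217, 0.0811]
tcp_rot: [-0.001, 0.672, 0.741, 0.0]
force: [-0.8, 0.6, 0.1]
gripper_width: 0.0516
gripper_force: 0.0
t: 60.55
ee_pos: [0.4423, 0.0116, 0.1941]
tcp_rot: [-0.001, 0.672, 0.741, 0.0]
force: [0.2, -0.3, 0.3]
gripper_width: 0.0001
gripper_force: 0.0
w [-0.0004 -0.0009 -0.0003] d after turn [ 4.99 -1.68 -1.3 ] pos [0.4423 0.0116 0.1941] t 60.55
2625 0.0999283953619407 [-0.161  -0.1321  0.0668  0.0931]
2190 0.1000183773487102 [-0.162  -0.1329  0.0166  0.0426]
1908 0.09992941453085671 [-0.1627 -0.1342 -0.0335 -0.0065]
```

View pics/t6.png

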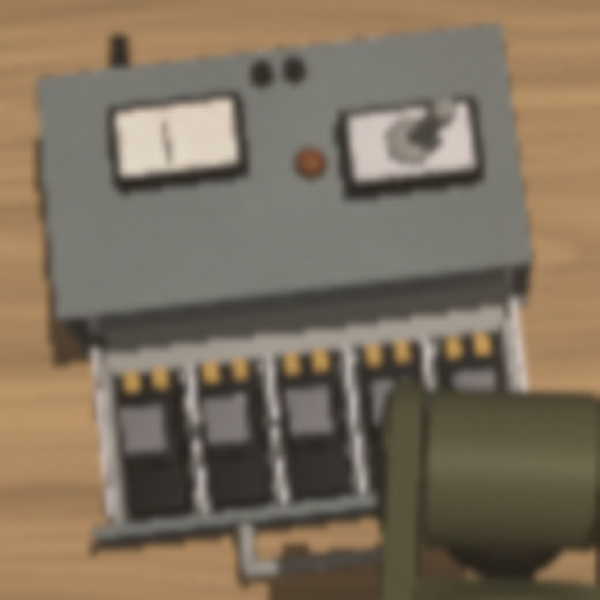

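All five packs are in their bays with contacts along the back (rows 345–380), the stem tops are at z=0.100 (seated), and the lever is off. Next I'll go in front of the bow handle to push; the gripper body clears the cabinet there.

```bash

python3 -m pendant '[{"wx":0,"wy":0,"wz":0,"dx":0.83,"dy":-0.28,"dz":0,"hand":1},{"wx":0,"wy":0,"wz":0,"dx":0.83,"dy":-0.28,"dz":0,"hand":1},{"wx":0,"wy":0,"wz":0,"dx":0.83,"dy":-0.28,"dz":0,"hand":1},{"wx":0,"wy":0,"wz":0,"dx":0.83,"dy":-0.28,"dz":0,"hand":1},{"wx":0,"wy":0,"wz":0,"dx":0.83,"dy":-0.28,"dz":0,"hand":1},{"wx":0,"wy":0,"wz":0,"dx":0.83,"dy":-0.28,"dz":0,"hand":1}]'
python3 -m pendant '[{"wx":0,"wy":0,"wz":0,"dx":0,"dy":0,"dz":0.93,"hand":1},{"wx":0,"wy":0,"wz":0,"dx":0,"dy":0,"dz":0.93,"hand":1},{"wx":0,"wy":0,"wz":0,"dx":0,"dy":0,"dz":0.93,"hand":1},{"wx":0,"wy":0,"wz":0,"dx":0,"dy":0,"dz":0.93,"hand":1},{"wx":0,"wy":0,"wz":0,"dx":0,"dy":0,"dz":0.93,"hand":1},{"wx":0,"wy":0,"wz":0,"dx":0,"dy":0,"dz":0.93,"hand":1},{"wx":0,"wy":0,"wz":0,"dx":0,"dy":0,"dz":0.93,"hand":1},{"wx":0,"wy":0,"wz":0,"dx":0,"dy":0,"dz":0.93,"hand":1},{"wx":0,"wy":0,"wz":0,"dx":0,"dy":0,"dz":0,"hand":1},{"wx":0,"wy":0,"wz":0,"dx":0,"dy":0,"dz":0,"hand":1}]'
python3 plan.py .5469 .1222 .045 95.65
```

```text
t: 61.25
ee_pos: [0.4009, 0.1084, 0.1937]
tcp_rot: [-0.001, 0.672, 0.741, 0.0]
force: [0.9, 0.3, -0.3]
gripper_width: 0.0
gripper_force: 0.0
t: 62.25
ee_pos: [0.4008, 0.108, 0.0449]
tcp_rot: [-0.001, 0.672, 0.741, 0.0]
force: [0.4, 0.0, 0.9]
gripper_width: 0.0001
gripper_force: 0.0
w [-0.0009 -0.001  -0.0002] d after turn [-0.01  7.34 -0.01] pos [0.4008 0.108  0.0449] t 62.25
```

```bash

python3 -m pendant '[{"wx":0,"wy":0,"wz":0,"dx":0,"dy":0.28,"dz":0,"hand":1},{"wx":0,"wy":0,"wz":0,"dx":0,"dy":0.28,"dz":0,"hand":1},{"wx":0,"wy":0,"wz":0,"dx":0,"dy":0.28,"dz":0,"hand":1},{"wx":0,"wy":0,"wz":0,"dx":0,"dy":0.28,"dz":0,"hand":1},{"wx":0,"wy":0,"wz":0,"dx":0,"dy":0.28,"dz":0,"hand":1},{"wx":0,"wy":0,"wz":0,"dx":0,"dy":0.28,"dz":0,"hand":1},{"wx":0,"wy":0,"wz":0,"dx":0,"dy":0.28,"dz":0,"hand":1},{"wx":0,"wy":0,"wz":0,"dx":0,"dy":0.28,"dz":0,"hand":1},{"wx":0,"wy":0,"wz":0,"dx":0,"dy":0.28,"dz":0,"hand":1},{"wx":0,"wy":0,"wz":0,"dx":0,"dy":0.28,"dz":0,"hand":1},{"wx":0,"wy":0,"wz":0,"dx":0,"dy":0.28,"dz":0,"hand":1},{"wx":0,"wy":0,"wz":0,"dx":0,"dy":0.28,"dz":0,"hand":1}]'
python3 -m pendant '[{"wx":0,"wy":0,"wz":0,"dx":0,"dy":0.28,"dz":0,"hand":1},{"wx":0,"wy":0,"wz":0,"dx":0,"dy":0.28,"dz":0,"hand":1},{"wx":0,"wy":0,"wz":0,"dx":0,"dy":0.28,"dz":0,"hand":1},{"wx":0,"wy":0,"wz":0,"dx":0,"dy":0.28,"dz":0,"hand":1},{"wx":0,"wy":0,"wz":0,"dx":0,"dy":0.28,"dz":0,"hand":1},{"wx":0,"wy":0,"wz":0,"dx":0,"dy":0.28,"dz":0,"hand":1},{"wx":0,"wy":0,"wz":0,"dx":0,"dy":0.28,"dz":0,"hand":1},{"wx":0,"wy":0,"wz":0,"dx":0,"dy":0.28,"dz":0,"hand":1},{"wx":0,"wy":0,"wz":0,"dx":0,"dy":0.28,"dz":0,"hand":1},{"wx":0,"wy":0,"wz":0,"dx":0,"dy":0.28,"dz":0,"hand":1},{"wx":0,"wy":0,"wz":0,"dx":0,"dy":0.1,"dz":0,"hand":1},{"wx":0,"wy":0,"wz":0,"dx":0,"dy":0,"dz":0,"hand":1}]'
python3 plan.py .5469 .1222 .045 95.65
```

```text
t: 63.45
ee_pos: [0.4675, 0.1144, 0.0444]
tcp_rot: [-0.001, 0.672, 0.741, 0.0]
force: [-2.2, -0.5, 0.6]
gripper_width: -0.0001
gripper_force: 1.2
t: 64.65
ee_pos: [0.5252, 0.1203, 0.0443]
tcp_rot: [-0.001, 0.672, 0.741, 0.0]
force: [-0.9, 0.1, 0.4]
gripper_width: 0.0002
gripper_force: 0.0
w [-0.0005 -0.0011 -0.0002] d after turn [-0.01  1.09 -0.03] pos [0.5252 0.1203 0.0443] t 64.65
```

```bash

python3 -m pendant '[{"wx":0,"wy":0,"wz":0,"dx":0,"dy":0.15,"dz":0,"hand":1},{"wx":0,"wy":0,"wz":0,"dx":0,"dy":0.15,"dz":0,"hand":1},{"wx":0,"wy":0,"wz":0,"dx":0,"dy":0.15,"dz":0,"hand":1},{"wx":0,"wy":0,"wz":0,"dx":0,"dy":0.15,"dz":0,"hand":1},{"wx":0,"wy":0,"wz":0,"dx":0,"dy":0.1,"dz":0,"hand":1},{"wx":0,"wy":0,"wz":0,"dx":0,"dy":0,"dz":0,"hand":1}]'
python3 -m pendant '[{"wx":0,"wy":0,"wz":0,"dx":0,"dy":0.1,"dz":0,"hand":1},{"wx":0,"wy":0,"wz":0,"dx":0,"dy":0.1,"dz":0,"hand":1},{"wx":0,"wy":0,"wz":0,"dx":0,"dy":0.05,"dz":0,"hand":1},{"wx":0,"wy":0,"wz":0,"dx":0,"dy":0,"dz":0,"hand":1}]'
python3 plan.py .5469 .1222 .045 95.65
```

```text
t: 65.25
ee_pos: [0.5392, 0.1215, 0.0444]
tcp_rot: [-0.001, 0.672, 0.741, 0.0]
force: [-0.6, -0.0, 0.2]
gripper_width: 0.0001
gripper_force: 0.0
t: 65.65
ee_pos: [0.5426, 0.1218, 0.0442]
tcp_rot: [-0.002, 0.672, 0.741, -0.001]
force: [-12.5, -1.8, 7.9]
gripper_width: 0.0001
gripper_force: 6.5
w [-0.0025 -0.0009 -0.0002] d after turn [-0.    0.22 -0.04] pos [0.5426 0.1218 0.0442] t 65.65
```

```bash

python3 -m pendant '[{"wx":0,"wy":0,"wz":0,"dx":0,"dy":0.05,"dz":0,"hand":1},{"wx":0,"wy":0,"wz":0,"dx":0,"dy":0.05,"dz":0,"hand":1},{"wx":0,"wy":0,"wz":0,"dx":0,"dy":0,"dz":0,"hand":1}]'
python3 - <<'E'
from h import *
c=env.camera("top");P=cloud(c)[c["z_map"]>0]
a=np.radians(5.65); X=np.array([np.cos(a),np.sin(a)]);Y=np.array([-X[1],X[0]]); p=np.array([.6876,.0558])
q=np.c_[(P[:,:2]-p)@X,(P[:,:2]-p)@Y,P[:,2]]
s=q[(q[:,2]>.03)&(q[:,2]<.06)&(q[:,0]>-.15)&(q[:,0]<-.07)&(q[:,1]>.15)&(q[:,1]<.22)]
print(len(s),np.percentile(s[:,0],[2,10,50,90]) if len(s) else"")
s=q[(q[:,2]>.06)&(q[:,2]<.11)&(q[:,0]>-.15)&(q[:,0]<-.05)&(q[:,1]>.15)&(q[:,1]<.22)]
print("cab",len(s),np.percentile(s[:,0],[2,10,50,90]) if len(s) else"")
E
```

```text
t: 65.95
ee_pos: [0.5447, 0.122, 0.0442]
tcp_rot: [-0.002, 0.672, 0.741, -0.001]
force: [-10.9, -1.8, 5.0]
gripper_width: -0.0002
gripper_force: 3.1
163 [-0.09383479 -0.09313663 -0.08584467 -0.07351061]
cab 91 [-0.0793539  -0.07663685 -0.06436625 -0.05245103]
```

```bash

python3 -m pendant '[{"wx":0,"wy":0,"wz":0,"dx":0,"dy":0.05,"dz":0,"hand":1},{"wx":0,"wy":0,"wz":0,"dx":0,"dy":0.05,"dz":0,"hand":1},{"wx":0,"wy":0,"wz":0,"dx":0,"dy":0,"dz":0,"hand":1},{"wx":0,"wy":0,"wz":0,"dx":0,"dy":0,"dz":0,"hand":1}]'
```

```text
t: 66.4
ee_pos: [0.5449, 0.1221, 0.0441]
tcp_rot: [-0.004, 0.672, 0.741, -0.003]
force: [-34.4, -4.9, 17.0]
gripper_width: -0.0005
gripper_force: 3.1
```

```bash

python3 -m pendant '[{"wx":0,"wy":0,"wz":0,"dx":0,"dy":-0.2,"dz":0,"hand":1},{"wx":0,"wy":0,"wz":0,"dx":0,"dy":-0.8,"dz":0,"hand":1},{"wx":0,"wy":0,"wz":0,"dx":0,"dy":-1,"dz":0,"hand":1},{"wx":0,"wy":0,"wz":0,"dx":0,"dy":-0.5,"dz":-1,"hand":1},{"wx":0,"wy":0,"wz":0,"dx":0,"dy":0,"dz":-1,"hand":1},{"wx":0,"wy":0,"wz":0,"dx":0,"dy":0,"dz":-1,"hand":1},{"wx":0,"wy":0,"wz":0,"dx":0,"dy":0,"dz":-1,"hand":1},{"wx":0,"wy":0,"wz":0,"dx":0,"dy":0,"dz":-1,"hand":1},{"wx":0,"wy":0,"wz":0,"dx":0,"dy":0,"dz":-1,"hand":1},{"wx":0,"wy":0,"wz":0,"dx":0,"dy":0,"dz":-1,"hand":1},{"wx":0,"wy":0,"wz":0,"dx":0,"dy":0,"dz":-1,"hand":1},{"wx":0,"wy":0,"wz":0,"dx":0,"dy":0,"dz":-1,"hand":1}]'
python3 - <<'E'
from h import *
a=np.radians(5.65); X=np.array([np.cos(a),np.sin(a)]);Y=np.array([-X[1],X[0]]); p=np.array([.6876,.0558])
T=tool()
for n in("top","wrist"):
    c=env.camera(n);W=c["world_from_camera"] if n=="top" else T@c["hand_eye"];P=cloud(c,W)[c["z_map"]>0]
    q=np.c_[(P[:,:2]-p)@X,(P[:,:2]-p)@Y,P[:,2]]
    k=(q[:,1]>.16)&(q[:,1]<.215)&(q[:,0]>-.15)&(q[:,0]<-.04)
    for nm,lo,hi in(("panel",.045,.06),("face",.015,.04),("cabface",.065,.1),("roof",.107,.118)):
        s=q[k&(q[:,2]>lo)&(q[:,2]<hi)]; print(n,nm,len(s),np.round(np.percentile(s[:,0],[2,10,50,90]),4) if len(s) else"")
cv2.imwrite("pics/w7.png",cv2.resize(c["img"],None,fx=1.25,fy=1.25)[:,:,::-1])
E
python3 plan.py .690 .0011 .26 95.65
```

```text
t: 67.6
ee_pos: [0.4984, 0.1171, 0.2254]
tcp_rot: [-0.001, 0.672, 0.741, 0.0]
force: [-0.5, -0.5, -0.1]
gripper_width: 0.0001
gripper_force: 0.0
top panel 53 [-0.0936 -0.0919 -0.0853 -0.0685]
top face 38 [-0.0934 -0.0929 -0.0761 -0.0636]
top cabface 2 [-0.0766 -0.0764 -0.0757 -0.0749]
top roof 191 [-0.0764 -0.0732 -0.0557 -0.0431]
wrist panel 2877 [-0.0922 -0.091  -0.0753 -0.0578]
wrist face 1260 [-0.0927 -0.0924 -0.0763 -0.0505]
wrist cabface 0 
wrist roof 4036 [-0.0758 -0.0729 -0.0585 -0.0438]
w [ 0.0016 -0.0011 -0.0003] d after turn [-6.72  8.92 -1.65] pos [0.4993 0.1172 0.227 ] t 67.7
```

View pics/w7.png

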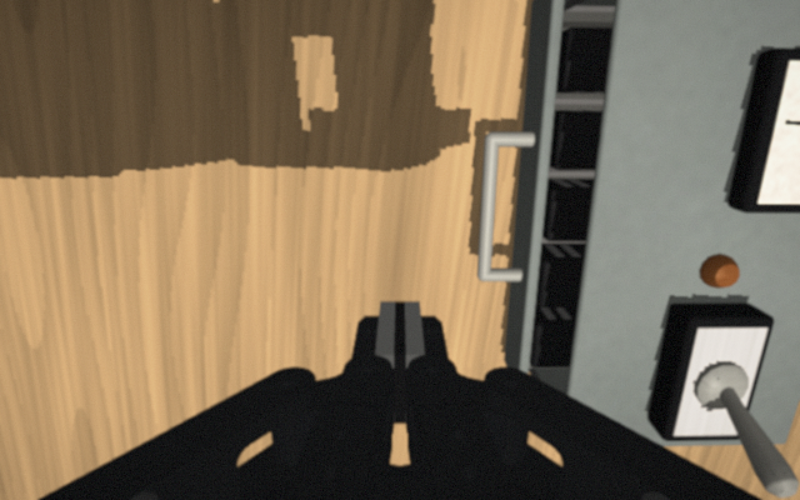

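The view shows the panel near the cabinet, with the case tops just behind it. The 34 N reading may have been the finger linkage against the cabinet rather than the drawer's end stop, so I'll measure the remaining gap precisely.

```bash
python3 - <<'E'
from h import *
a=np.radians(5.65); X=np.array([np.cos(a),np.sin(a)]);Y=np.array([-X[1],X[0]]); p=np.array([.6876,.0558])
def an(c,W,tag,face0):
    P=cloud(c,W)[c["z_map"]>0]
    q=np.c_[(P[:,:2]-p)@X,(P[:,:2]-p)@Y,P[:,2]]
    for lo in(-.05,.15):
        k=(q[:,1]>lo)&(q[:,1]<lo+.06)
        f=q[k&(q[:,2]>.015)&(q[:,2]<.05)&(abs(q[:,0]-face0)<.012)]
        r=q[k&(q[:,2]>.108)&(q[:,2]<.116)&(q[:,0]<-.03)]
        g=q[k&(q[:,2]>.065)&(q[:,2]<.105)&(q[:,0]<-.03)&(q[:,0]>-.1)]
        for nm,s in(("face",f),("roof",r),("cab",g)): print(tag,lo,nm,len(s),np.round(np.percentile(s[:,0],[1,10,25,50,75]),4) if len(s)>5 else"")
T=tool();c=env.camera("wrist");np.savez("pics/w8.npz",**c);an(c,T@c["hand_eye"],"wrist now",-.09)
c=dict(np.load("pics/w1.npz"));an(c,np.load("pics/w1T.npy"),"wrist before",-.205)
c=env.camera("top");an(c,c["world_from_camera"],"top now",-.09)
c=dict(np.load("pics/top0.npz"));an(c,c["world_from_camera"],"top before",-.209)
E
```

```text
wrist now -0.05 face 546 [-0.091  -0.0908 -0.0907 -0.0905 -0.0904]
wrist now -0.05 roof 2903 [-0.0753 -0.0707 -0.0623 -0.0502 -0.0396]
wrist now -0.05 cab 0 
wrist now 0.15 face 1024 [-0.0909 -0.0907 -0.0905 -0.0903 -0.09  ]
wrist now 0.15 roof 6441 [-0.0747 -0.0714 -0.0646 -0.0531 -0.0416]
wrist now 0.15 cab 0 
wrist before -0.05 face 183 [-0.1973 -0.1972 -0.1971 -0.197  -0.1966]
wrist before -0.05 roof 3033 [-0.0751 -0.0714 -0.0646 -0.053  -0.0415]
wrist before -0.05 cab 0 
wrist before 0.15 face 0 
wrist before 0.15 roof 0 
wrist before 0.15 cab 0 
top now -0.05 face 75 [-0.0955 -0.0944 -0.0938 -0.0932 -0.0924]
top now -0.05 roof 282 [-0.0777 -0.0733 -0.0657 -0.0537 -0.0435]
top now -0.05 cab 8 [-0.0769 -0.0764 -0.0753 -0.0531 -0.0375]
top now 0.15 face 25 [-0.0936 -0.0932 -0.0927 -0.0921 -0.0912]
top now 0.15 roof 220 [-0.0762 -0.0694 -0.0597 -0.049  -0.0394]
top now 0.15 cab 5 
top before -0.05 face 40 [-0.2086 -0.2081 -0.2079 -0.2077 -0.2074]
top before -0.05 roof 282 [-0.0777 -0.0743 -0.0663 -0.0534 -0.0418]
top before -0.05 cab 4 
top before 0.15 face 38 [-0.208  -0.2076 -0.2073 -0.207  -0.2068]
top before 0.15 roof 291 [-0.0772 -0.0738 -0.0652 -0.0541 -0.0413]
top before 0.15 cab 4
```

The drawer is still about 7 mm out, since the face is 15 mm in front of the roof edge and should be 8. The linkage met the cabinet. I'll turn the tool a quarter turn so its slim side faces the cabinet, then push the handle again.

```bash

python3 -m pendant '[{"wx":0,"wy":0,"wz":-0.068,"dx":0,"dy":0,"dz":0,"hand":1},{"wx":0,"wy":0,"wz":-0.068,"dx":0,"dy":0,"dz":0,"hand":1},{"wx":0,"wy":0,"wz":-0.068,"dx":0,"dy":0,"dz":0,"hand":1},{"wx":0,"wy":0,"wz":-0.068,"dx":0,"dy":0,"dz":0,"hand":1},{"wx":0,"wy":0,"wz":-0.068,"dx":0,"dy":0,"dz":0,"hand":1},{"wx":0,"wy":0,"wz":-0.068,"dx":0,"dy":0,"dz":0,"hand":1},{"wx":0,"wy":0,"wz":-0.068,"dx":0,"dy":0,"dz":0,"hand":1},{"wx":0,"wy":0,"wz":-0.068,"dx":0,"dy":0,"dz":0,"hand":1},{"wx":0,"wy":0,"wz":-0.068,"dx":0,"dy":0,"dz":0,"hand":1},{"wx":0,"wy":0,"wz":-0.068,"dx":0,"dy":0,"dz":0,"hand":1},{"wx":0,"wy":0,"wz":-0.068,"dx":0,"dy":0,"dz":0,"hand":1},{"wx":0,"wy":0,"wz":0,"dx":0,"dy":0,"dz":0,"hand":1}]'
python3 plan.py .526 .1202 .045 185.65
```

```text
t: 69.0
ee_pos: [0.498, 0.117, 0.2232]
tcp_rot: [-0.002, -0.048, 0.999, 0.001]
force: [0.4, 0.5, 0.1]
gripper_width: 0.0001
gripper_force: 0.0
w [ 0.0009 -0.0016 -0.0011] d after turn [-1.41  0.02  8.91] pos [0.498  0.117  0.2232] t 69.0
```

```bash

python3 -m pendant '[{"wx":0,"wy":0,"wz":0,"dx":0,"dy":0,"dz":0.9,"hand":1},{"wx":0,"wy":0,"wz":0,"dx":0,"dy":0,"dz":0.9,"hand":1},{"wx":0,"wy":0,"wz":0,"dx":0,"dy":0,"dz":0.9,"hand":1},{"wx":0,"wy":0,"wz":0,"dx":0,"dy":0,"dz":0.9,"hand":1},{"wx":0,"wy":0,"wz":0,"dx":0,"dy":0,"dz":0.9,"hand":1},{"wx":0,"wy":0,"wz":0,"dx":0,"dy":0,"dz":0.9,"hand":1},{"wx":0,"wy":0,"wz":0,"dx":0,"dy":0,"dz":0.9,"hand":1},{"wx":0,"wy":0,"wz":0,"dx":0,"dy":0,"dz":0.9,"hand":1},{"wx":0,"wy":0,"wz":0,"dx":0,"dy":0,"dz":0.9,"hand":1},{"wx":0,"wy":0,"wz":0,"dx":0,"dy":0,"dz":0.7,"hand":1},{"wx":0,"wy":0,"wz":0,"dx":0,"dy":0,"dz":0,"hand":1}]'
python3 -m pendant '[{"wx":0,"wy":0,"wz":0,"dx":-0.4,"dy":0,"dz":0,"hand":1},{"wx":0,"wy":0,"wz":0,"dx":-0.4,"dy":0,"dz":0,"hand":1},{"wx":0,"wy":0,"wz":0,"dx":-0.4,"dy":0,"dz":0,"hand":1},{"wx":0,"wy":0,"wz":0,"dx":-0.4,"dy":0,"dz":0,"hand":1},{"wx":0,"wy":0,"wz":0,"dx":-0.2,"dy":0,"dz":0,"hand":1},{"wx":0,"wy":0,"wz":0,"dx":-0.15,"dy":0,"dz":0,"hand":1},{"wx":0,"wy":0,"wz":0,"dx":-0.15,"dy":0,"dz":0,"hand":1},{"wx":0,"wy":0,"wz":0,"dx":0,"dy":0,"dz":0,"hand":1}]'
python3 plan.py .5503 .1226 .045 185.65
```

```text
t: 70.1
ee_pos: [0.4969, 0.1173, 0.0464]
tcp_rot: [-0.003, -0.046, 0.999, 0.001]
force: [-0.5, -0.5, 1.3]
gripper_width: 0.0
gripper_force: 0.0
t: 70.9
ee_pos: [0.5399, 0.1214, 0.0483]
tcp_rot: [-0.001, -0.047, 0.999, 0.001]
force: [-0.1, 1.0, 0.2]
gripper_width: -0.0001
gripper_force: 0.0
w [ 0.001  -0.0008 -0.0022] d after turn [-0.52  0.01  0.16] pos [0.5399 0.1214 0.0483] t 70.9
```

```bash

python3 -m pendant '[{"wx":0,"wy":0,"wz":0,"dx":0,"dy":0,"dz":0.16,"hand":1},{"wx":0,"wy":0,"wz":0,"dx":-0.1,"dy":0,"dz":0,"hand":1},{"wx":0,"wy":0,"wz":0,"dx":-0.1,"dy":0,"dz":0,"hand":1},{"wx":0,"wy":0,"wz":0,"dx":-0.1,"dy":0,"dz":0,"hand":1},{"wx":0,"wy":0,"wz":0,"dx":-0.1,"dy":0,"dz":0,"hand":1},{"wx":0,"wy":0,"wz":0,"dx":0,"dy":0,"dz":0,"hand":1}]'
python3 -m pendant '[{"wx":0,"wy":0,"wz":0,"dx":-0.1,"dy":0,"dz":0,"hand":1},{"wx":0,"wy":0,"wz":0,"dx":-0.05,"dy":0,"dz":0,"hand":1},{"wx":0,"wy":0,"wz":0,"dx":0,"dy":0,"dz":0,"hand":1}]'
```

```text
t: 71.5
ee_pos: [0.5474, 0.1221, 0.045]
tcp_rot: [-0.002, -0.047, 0.999, 0.001]
force: [-4.9, -1.0, 2.6]
gripper_width: -0.0001
gripper_force: 2.3
t: 71.8
ee_pos: [0.5503, 0.1224, 0.045]
tcp_rot: [-0.002, -0.047, 0.999, 0.001]
force: [-4.1, -0.4, 2.1]
gripper_width: -0.0
gripper_force: 1.9
```

```bash

python3 -m pendant '[{"wx":0,"wy":0,"wz":0,"dx":-0.08,"dy":0,"dz":0,"hand":1},{"wx":0,"wy":0,"wz":0,"dx":-0.07,"dy":0,"dz":0,"hand":1},{"wx":0,"wy":0,"wz":0,"dx":0,"dy":0,"dz":0,"hand":1}]'
python3 - <<'E'
from h import *
a=np.radians(5.65); X=np.array([np.cos(a),np.sin(a)]);Y=np.array([-X[1],X[0]]); p=np.array([.6876,.0558])
c=env.camera("top");P=cloud(c)[c["z_map"]>0];q=np.c_[(P[:,:2]-p)@X,(P[:,:2]-p)@Y,P[:,2]]
for lo in(-.05,.15):
    f=q[(q[:,1]>lo)&(q[:,1]<lo+.06)&(q[:,2]>.015)&(q[:,2]<.05)&(abs(q[:,0]+.088)<.014)]; print(len(f),np.round(np.percentile(f[:,0],[1,10,25,50]),4) if len(f) else"")
E
```

```text
t: 72.1
ee_pos: [0.554, 0.1227, 0.0451]
tcp_rot: [-0.001, -0.047, 0.999, 0.001]
force: [0.8, 0.8, -0.5]
gripper_width: -0.0
gripper_force: 0.0
63 [-0.0875 -0.0866 -0.0863 -0.0859]
53 [-0.0866 -0.0861 -0.0857 -0.0852]
```

The drawer caught: the push force fell to 0 and the face is at -0.086, its home position. I'll retreat, rise, and turn back for the isolator.

```bash

python3 -m pendant '[{"wx":0,"wy":0,"wz":0,"dx":0.8,"dy":0,"dz":0,"hand":1},{"wx":0,"wy":0,"wz":0,"dx":1,"dy":0,"dz":0,"hand":1},{"wx":0,"wy":0,"wz":0,"dx":1,"dy":0,"dz":0,"hand":1},{"wx":0,"wy":0,"wz":0,"dx":0,"dy":0,"dz":-1,"hand":1},{"wx":0,"wy":0,"wz":0,"dx":0,"dy":0,"dz":-1,"hand":1},{"wx":0,"wy":0,"wz":0,"dx":0,"dy":0,"dz":-1,"hand":1},{"wx":0,"wy":0,"wz":0,"dx":0,"dy":0,"dz":-1,"hand":1},{"wx":0,"wy":0,"wz":0,"dx":0,"dy":0,"dz":-1,"hand":1},{"wx":0,"wy":0,"wz":0,"dx":0,"dy":0,"dz":-1,"hand":1},{"wx":0,"wy":0,"wz":0,"dx":0,"dy":0,"dz":-1,"hand":1},{"wx":0,"wy":0,"wz":0,"dx":0,"dy":0,"dz":-1,"hand":1},{"wx":0,"wy":0,"wz":0,"dx":0,"dy":0,"dz":-1,"hand":1}]'
python3 -m pendant '[{"wx":0,"wy":0,"wz":0.068,"dx":0,"dy":0,"dz":-0.9,"hand":1},{"wx":0,"wy":0,"wz":0.068,"dx":0,"dy":0,"dz":-0.9,"hand":1},{"wx":0,"wy":0,"wz":0.068,"dx":0,"dy":0,"dz":0,"hand":1},{"wx":0,"wy":0,"wz":0.068,"dx":0,"dy":0,"dz":0,"hand":1},{"wx":0,"wy":0,"wz":0.068,"dx":0,"dy":0,"dz":0,"hand":1},{"wx":0,"wy":0,"wz":0.068,"dx":0,"dy":0,"dz":0,"hand":1},{"wx":0,"wy":0,"wz":0.068,"dx":0,"dy":0,"dz":0,"hand":1},{"wx":0,"wy":0,"wz":0.068,"dx":0,"dy":0,"dz":0,"hand":1},{"wx":0,"wy":0,"wz":0.068,"dx":0,"dy":0,"dz":0,"hand":1},{"wx":0,"wy":0,"wz":0.068,"dx":0,"dy":0,"dz":0,"hand":1},{"wx":0,"wy":0,"wz":0.068,"dx":0,"dy":0,"dz":0,"hand":1},{"wx":0,"wy":0,"wz":0,"dx":0,"dy":0,"dz":0,"hand":1}]'
python3 plan.py .693 .001 .26 95.65
```

```text
t: 73.35
ee_pos: [0.4983, 0.1171, 0.2261]
tcp_rot: [-0.001, -0.047, 0.999, 0.001]
force: [0.5, -0.3, 0.5]
gripper_width: 0.0
gripper_force: 0.0
t: 74.55
ee_pos: [0.4984, 0.117, 0.2612]
tcp_rot: [-0.001, 0.672, 0.74, 0.0]
force: [-0.0, -1.5, -0.1]
gripper_width: 0.0
gripper_force: 0.0
w [-0.0006 -0.001  -0.0014] d after turn [-6.73  9.11  0.06] pos [0.4984 0.117  0.2612] t 74.55
```

```bash

python3 -m pendant '[{"wx":0,"wy":0,"wz":-0.001,"dx":-0.61,"dy":0.83,"dz":0,"hand":1},{"wx":0,"wy":0,"wz":0,"dx":-0.61,"dy":0.83,"dz":0,"hand":1},{"wx":0,"wy":0,"wz":0,"dx":-0.61,"dy":0.83,"dz":0,"hand":1},{"wx":0,"wy":0,"wz":0,"dx":-0.61,"dy":0.83,"dz":0,"hand":1},{"wx":0,"wy":0,"wz":0,"dx":-0.61,"dy":0.83,"dz":0,"hand":1},{"wx":0,"wy":0,"wz":0,"dx":-0.61,"dy":0.83,"dz":0,"hand":1},{"wx":0,"wy":0,"wz":0,"dx":-0.61,"dy":0.83,"dz":0,"hand":1},{"wx":0,"wy":0,"wz":0,"dx":-0.61,"dy":0.83,"dz":0,"hand":1},{"wx":0,"wy":0,"wz":0,"dx":-0.61,"dy":0.83,"dz":0,"hand":1},{"wx":0,"wy":0,"wz":0,"dx":-0.61,"dy":0.83,"dz":0,"hand":1},{"wx":0,"wy":0,"wz":0,"dx":-0.63,"dy":0.81,"dz":0,"hand":1},{"wx":0,"wy":0,"wz":0,"dx":0,"dy":0,"dz":0,"hand":1}]'
python3 plan.py .693 .001 .178 95.65
```

```text
t: 75.75
ee_pos: [0.6941, -0.0, 0.2595]
tcp_rot: [-0.001, 0.67, 0.743, -0.0]
force: [-0.7, 0.7, -0.3]
gripper_width: 0.0002
gripper_force: 0.0
w [-0.0011 -0.0009  0.0023] d after turn [ 0.06 -0.05  4.08] pos [ 0.6941 -0.      0.2595] t 75.75
```

```bash

python3 -m pendant '[{"wx":0,"wy":0,"wz":0,"dx":0,"dy":0,"dz":0.8,"hand":1},{"wx":0,"wy":0,"wz":0,"dx":0,"dy":0,"dz":0.8,"hand":1},{"wx":0,"wy":0,"wz":0,"dx":0,"dy":0,"dz":0.8,"hand":1},{"wx":0,"wy":0,"wz":0,"dx":0,"dy":0,"dz":0.8,"hand":1},{"wx":0,"wy":0,"wz":0,"dx":0,"dy":0,"dz":0.8,"hand":1},{"wx":0,"wy":0,"wz":0,"dx":0,"dy":0,"dz":0,"hand":1}]'
python3 plan.py .6886 .0459 .178 95.65
```

```text
t: 76.35
ee_pos: [0.6919, 0.0018, 0.178]
tcp_rot: [-0.003, 0.67, 0.742, -0.001]
force: [-0.0, 0.5, -1.0]
gripper_width: 0.0003
gripper_force: 0.0
w [-0.0026 -0.0013  0.0017] d after turn [2.21 0.05 0.  ] pos [0.6919 0.0018 0.178 ] t 76.35
```

```bash

python3 -m pendant '[{"wx":0,"wy":0,"wz":0,"dx":0.25,"dy":0,"dz":0,"hand":1},{"wx":0,"wy":0,"wz":0,"dx":0.25,"dy":0,"dz":0,"hand":1},{"wx":0,"wy":0,"wz":0,"dx":0.25,"dy":0,"dz":0,"hand":1},{"wx":0,"wy":0,"wz":0,"dx":0.25,"dy":0,"dz":0,"hand":1},{"wx":0,"wy":0,"wz":0,"dx":0.25,"dy":0,"dz":0,"hand":1},{"wx":0,"wy":0,"wz":0,"dx":0.25,"dy":0,"dz":0,"hand":1},{"wx":0,"wy":0,"wz":0,"dx":0.25,"dy":0,"dz":0,"hand":1},{"wx":0,"wy":0,"wz":0,"dx":0.2,"dy":0,"dz":0,"hand":1},{"wx":0,"wy":0,"wz":0,"dx":0.2,"dy":0,"dz":0,"hand":1},{"wx":0,"wy":0,"wz":0,"dx":0,"dy":0,"dz":0,"hand":1},{"wx":0,"wy":0,"wz":0,"dx":0,"dy":0,"dz":0,"hand":1}]'
python3 - <<'E'
from h import *
c=env.camera("scene");P=cloud(c);m=(P[...,2]>.15)&(P[...,2]<.205)&(abs(P[...,0]-.688)<.03)&(P[...,1]>0)&(P[...,1]<.12);Q=P[m];print(len(Q),np.round(np.percentile(Q,[5,50,95],axis=0),3),Q[Q[:,2].argmax()])
E
```

```text
t: 77.45
ee_pos: [0.6885, 0.0444, 0.1805]
tcp_rot: [-0.001, 0.671, 0.742, -0.0]
force: [0.4, -0.2, 0.7]
gripper_width: 0.0
gripper_force: 0.0
255 [[0.683 0.034 0.158]
 [0.694 0.049 0.182]
 [0.701 0.076 0.201]] [0.69460626 0.03531139 0.20410112]
```

Force is zero, so the lever has snapped over. I'll back off, rise, retreat and check everything.

```bash

python3 -m pendant '[{"wx":0,"wy":0,"wz":0,"dx":-0.5,"dy":0,"dz":0,"hand":1},{"wx":0,"wy":0,"wz":0,"dx":-0.6,"dy":0,"dz":0,"hand":1},{"wx":0,"wy":0,"wz":0,"dx":0,"dy":0,"dz":-0.8,"hand":1},{"wx":0,"wy":0,"wz":0,"dx":0,"dy":0,"dz":-1,"hand":1},{"wx":0,"wy":0,"wz":0,"dx":0,"dy":0,"dz":-1,"hand":1},{"wx":0,"wy":0,"wz":0,"dx":0,"dy":0,"dz":-1,"hand":1},{"wx":0,"wy":0,"wz":0,"dx":0,"dy":0,"dz":-1,"hand":1},{"wx":0,"wy":0,"wz":0,"dx":-0.6,"dy":-1,"dz":0,"hand":1},{"wx":0,"wy":0,"wz":0,"dx":-0.6,"dy":-1,"dz":0,"hand":1},{"wx":0,"wy":0,"wz":0,"dx":-0.6,"dy":-1,"dz":0,"hand":1},{"wx":0,"wy":0,"wz":0,"dx":-0.6,"dy":-1,"dz":0,"hand":1},{"wx":0,"wy":0,"wz":0,"dx":-0.6,"dy":-1,"dz":0,"hand":1}]'
python3 -m pendant '[{"wx":0,"wy":0,"wz":0,"dx":-1,"dy":-1,"dz":0,"hand":1},{"wx":0,"wy":0,"wz":0,"dx":-1,"dy":-1,"dz":0,"hand":1},{"wx":0,"wy":0,"wz":0,"dx":-1,"dy":-1,"dz":0,"hand":1},{"wx":0,"wy":0,"wz":0,"dx":-1,"dy":-1,"dz":0,"hand":1},{"wx":0,"wy":0,"wz":0,"dx":-1,"dy":-0.5,"dz":0,"hand":1},{"wx":0,"wy":0,"wz":0,"dx":-1,"dy":0,"dz":0,"hand":1},{"wx":0,"wy":0,"wz":0,"dx":0,"dy":0,"dz":0,"hand":1},{"wx":0,"wy":0,"wz":0,"dx":0,"dy":0,"dz":0,"hand":1}]'
python3 - <<'E'
from h import *
c=env.camera("scene");P=cloud(c);m=(P[...,2]>.15)&(P[...,2]<.205)&(abs(P[...,0]-.688)<.03)&(P[...,1]>0)&(P[...,1]<.12);Q=P[m];print(len(Q),np.round(np.percentile(Q,[5,50,95],axis=0),3),Q[Q[:,2].argmax()])
a=np.radians(5.65); X=np.array([np.cos(a),np.sin(a)]);Y=np.array([-X[1],X[0]]); p=np.array([.6876,.0558])
t=env.camera("top");P=cloud(t)[t["z_map"]>0];q=np.c_[(P[:,:2]-p)@X,(P[:,:2]-p)@Y,P[:,2]]
for lo in(-.05,.15):
    f=q[(q[:,1]>lo)&(q[:,1]<lo+.06)&(q[:,2]>.015)&(q[:,2]<.05)&(abs(q[:,0]+.088)<.014)]; print(len(f),np.round(np.percentile(f[:,0],[1,10,25,50]),4))
A=cv2.resize(t["img"][110:250,200:380],(540,420),interpolation=cv2.INTER_CUBIC)
cv2.imwrite("pics/fin.png",A[:,:,::-1])
E
```

```text
t: 78.7
ee_pos: [0.5967, -0.0484, 0.2781]
tcp_rot: [-0.001, 0.671, 0.741, 0.0]
force: [0.6, -0.0, 0.2]
gripper_width: 0.0004
gripper_force: 0.0
t: 79.5
ee_pos: [0.5199, -0.1761, 0.2774]
tcp_rot: [-0.001, 0.671, 0.741, 0.0]
force: [0.1, -0.1, -1.0]
gripper_width: -0.0001
gripper_force: 0.0
112 [[0.687 0.06  0.153]
 [0.692 0.069 0.177]
 [0.696 0.08  0.193]] [0.69142002 0.07257835 0.19497664]
67 [-0.0871 -0.0868 -0.0864 -0.0859]
65 [-0.0867 -0.0863 -0.0858 -0.0853]
```

View pics/fin.png

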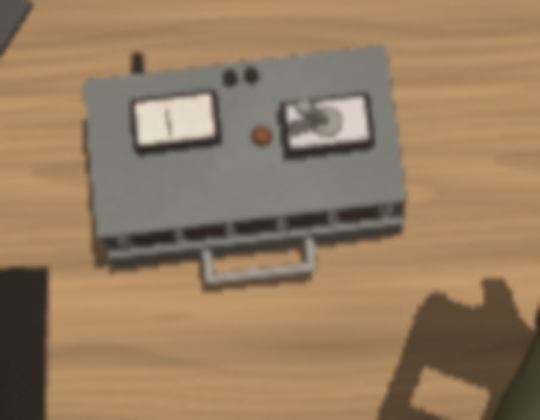

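The drawer is home (panel at row 240) with the packs inside, and the lever leans towards the lamp (300,115), i.e. on. I'm handing in.

```bash
python3 -c "
from rig import env
print(env.sign_off())"
```

```text
the job is handed in; nothing more can be done
None
```

The job is handed in, with no verdict returned: the isolator was thrown off first, all five packs stand in their own bays with contacts to the back, the drawer is caught home and the isolator is back on; the first drawer push met the cabinet at about 34 N (limit 40 N), so I re-angled the gripper and pushed again.

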